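Put the bathroom things back on their own pads

ROBOT

A 6-joint arm with a two-finger parallel gripper is mounted at the origin on the work surface. World frame = base frame: x ahead of the robot, y to its left, z up, the work surface at z = 0. Lengths are in mm, angles in rad, forces in N, time in s.
With the tool pointing down it reaches from about 325 to 775 mm from the base axis. Payload 5.5 kg.
Tool frame: the origin (TCP) lies midway between the tips of the shut fingers; the grasp point (between the pads) lies robot.grasp_offset behind it (robot.grasp_offset is the distance from the TCP to the grasp point, in mm); z points along the fingers, y is the direction in which the jaws open and shut (so a half turn about z gives the same grasp; the last joint's range is limited). The gripper opens to 88 mm and grips with 3 to 60 N. Pads are 20 mm wide; open, the fingers measure 115 mm over their backs; the gripper's body (75 mm by 178 mm) begins 61 mm behind the grasp point.
Start: joints at [-1.242, 0.091, 1.231, -0, 1.82, -0.057], TCP at [225.781, -555.913, 222.631] pointing down, gripper open.
Joint ranges: [-2.87, 2.87], [-0.86, 2.18], [0.17, 2.46], [-1.51, 4.65], [0.06, 2.69], [-2.65, 2.65]. Speed limits (rad/s): [2.57, 2.57, 3.01, 3.14, 3.14, 3.14].

INTERFACE

Orientations are given as a rotation vector (axis times angle).
In Python, from station import robot gives the robot as it stands.
- The arm moves only by the tool move_arm, never from a script. Its argument "motion" is a list of rows, each a list of 5 numbers: the closure in counts, from 0 (fully open) to 255 (shut), then the shift along the tool's x, y, z in cm, then the turn about the tool's z in degrees. A call has 1 to 10 rows; each row shifts and turns the commanded pose from where the row before left it, along the tool's axes as they then stand; what a row does not reach is not made up. A row lasts 1/8 s, in which the tool goes at most 62.5 mm and 10.7 degrees, less where a joint would pass 70% of its speed; a pose out of reach is approached as far as the arm can. A call is refused whole if a number of a shift passes 6.25 or a number of a turn 10.7, either way. A call with a gripper value outside its range is refused whole. The fingers move at their own pace and stop on an object; the grip force is fixed at half the most. Time passes only in rows, so rows that do not move let the fingers close. It gives the time, the measured TCP pose, the force and the opening at its end, in the units of the state.
- robot.observe(): the state, without advancing time (a new reading comes with each control period).
- robot.read_camera(name): name is "side" or "top"; returns a dict with "img" (420x560x3 uint8, red, green, blue), "vfov" (degrees; the focal length in pixels is half the picture's height over the tangent of half this angle, whatever the lens; pixels are square), "cx", "cy" (the principal point, pixels), "origin" and "orientation" of the camera in the world. Camera axes: x right, y down, z forward; pixel columns grow to the right and rows downward; lengths in mm; the calibration is good to about 2 mm. A picture is of the moment at which its call begins. There is no depth.
- robot.sign_off(): hands the job in, once; it reports no verdict.
The state is a dict: "clock": time; "joint_pos": joint angles; "joint_vel": joint speeds; "joint_torque": joint torques, N m; "ee_pos": TCP position; "orientation": TCP orientation; "wrist_force": force on the tool from outside, world axes, zero at the start; "torque": the same for the moment, N m; "gripper_width": finger opening in mm.
Only numpy, scipy, OpenCV 4.12 (cv2) and the standard library are available. Lean on these libraries where they do the work, as an engineer would, in place of code of your own. Each camera call takes 0.05 s, during which the arm holds its last target.

TASK

Put the jar, the soap dish, the comb and the tweezers away, each lying or standing on the dark pad that carries its own printed outline, centred on the outline and lined up with it (either way round will do). Keep the jar and the dish upright all along, do not knock over the glass with the toothbrush, and let go of everything at the end.

Things in the scene. Friction and masses are not known exactly. Their poses are not given: they have to be found in the camera images.
- jar: Round frosted glass jar with a flat metal lid of the same width, 56 mm in diameter, 58 mm high, about 0.16 kg, standing upright. Origin: centre of its underside, z up. Yaw has no meaning.
- dish: White ceramic soap dish, an open rectangular tray, 84 mm along its x, 56 mm along its y, 22 mm high, walls 6 mm thick, about 0.15 kg. Origin: centre of its underside, z up. Take it by the outside of its two long walls, across y.
- comb: Wooden comb lying flat, 130 mm along its x, 34 mm along its y (spine on the +y side, teeth on the -y side), 10 mm thick, about 40 g. Origin: centre of its underside, z up. Stiff: it may be gripped across y, over spine and teeth.
- tweezers: Steel tweezers lying flat, 96 mm along x, 15 mm wide along y over the middle 30 mm and narrower to both ends (tip at +x), 9 mm high, about 25 g. The arms are stiff. Origin: centre of the underside, z up. Take them at the middle, across y.
- jar_pad: The jar's pad: round, 84 mm in diameter, printed with a full light disc of 56 mm. Fixed dark slab 3 mm thick, with the thing's outline printed in light grey, no rim; origin at the centre of its underside, on the worktop. 
- dish_pad: The soap dish's pad: rectangle 110 mm along x, 82 mm along y, printed with a rectangular frame of 84 by 56 mm whose long side lies along x. Fixed dark slab 3 mm thick, with the thing's outline printed in light grey, no rim; origin at the centre of its underside, on the worktop. 
- comb_pad: The comb's pad: rectangle 156 mm along x, 60 mm along y, printed with a comb whose length lies along x. Fixed dark slab 3 mm thick, with the thing's outline printed in light grey, no rim; origin at the centre of its underside, on the worktop. 
- tweezers_pad: The tweezers' pad: narrow rectangle 122 mm along x, 39 mm along y, printed with tweezers whose length lies along x. Fixed dark slab 3 mm thick, with the thing's outline printed in light grey, no rim; origin at the centre of its underside, on the worktop. 
- tumbler: Bystander, loose: drinking glass, 68 mm wide, 95 mm high, an orange toothbrush leaning in it up to 162 mm above the worktop and 42 mm off its axis; beyond the far row of things. Origin: centre of its underside, z up. Leave it standing. (Other bystanders: three at most 14 mm high, 40 mm across, over 85 mm from the centre of any thing or pad; the rest over 0.5 m to the sides or far back.)
Things that resemble listed ones, but are neither listed nor needed, are in the scene too. What is shaped like the dish_pad but brown, green or turquoise is not meant.

How it is judged:
By the outcome, as a careful person would: the job done as asked, in the order asked, and still so for the second after the job is handed in, with the robot touching nothing.
It also fails if it takes over 120 s, if anything falls off the work surface, if the arm or the gripper's body presses on something with over 40 N, if the wrist force passes 120 N, or if a joint passes its speed limit or range.

## Working session

There is one attempt and no reset: what is moved stays moved. The work goes in short steps, Python scripts to look and compute and a tool call to move; the robot and the scene stay as the last step left them, time stands still between calls to the robot, and variables do not carry over. Pictures are saved under pics/ and viewed, and the job is handed in when it is done.

Besides the shell and the picture viewer there is one more tool, called as a command line: name --pt "numbers of a row" for each row, then --argument value for the rest. move_arm: Moves the arm, as the interface text tells. Its arguments: {"type":"object","properties":{"motion":{"type":"array"}},"required":["motion"]}

```bash
ls; mkdir -p pics; python3 - <<'E'
from station import robot
import cv2
print(robot.grasp_offset); print(robot.observe())
for n in("top","side"):
    c=robot.read_camera(n); cv2.imwrite(f"pics/{n}0.png",c["img"][:,:,::-1]); print(n,{k:v for k,v in c.items() if k!="img"})
E
```

```text
pics
18.700000000000003
{'clock': 0.0, 'joint_pos': array([-1.24168939e+00,  9.18932140e-02,  1.23186212e+00,  8.87880412e-06,
        1.81978986e+00, -5.66921277e-02]), 'joint_vel': array([ 8.94839660e-05, -1.21358030e-03, -1.81310976e-03,  1.29268611e-03,
       -4.51870786e-04, -6.51696984e-04]), 'joint_torque': array([-1.72593722e-03, -4.46449006e+01, -4.06446540e+01,  6.93858694e-02,
        2.91986897e-02, -1.64506678e-04]), 'ee_pos': array([ 225.69252312, -555.62500244,  221.49972818]), 'orientation': array([-3.08142358e+00, -6.01892725e-01,  4.02820076e-04]), 'wrist_force': array([-0.41878513,  0.37296252, -0.07296613]), 'torque': array([-0.01119316, -0.01380476, -0.01990586]), 'gripper_width': 87.54317821227629}
top {'vfov': 51.798556691956904, 'cx': 284.2019821463507, 'cy': 204.05356966376434, 'origin': array([ 388.65372883,   72.23308656, 1058.35996462]), 'orientation': array([-2.16497406,  2.04526771, -0.22423698])}
side {'vfov': 52.45375732364532, 'cx': 281.8392123501575, 'cy': 209.12563133098448, 'origin': array([  6.40245326, 860.19132044, 787.01016588]), 'orientation': array([-0.87354325,  2.43183276, -1.22792973])}
```

View pics/top0.png

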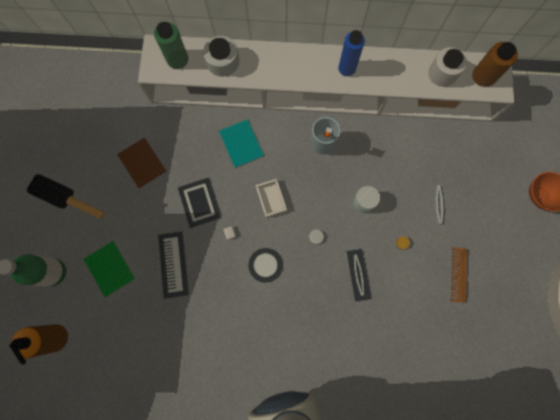

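View pics/side0.png

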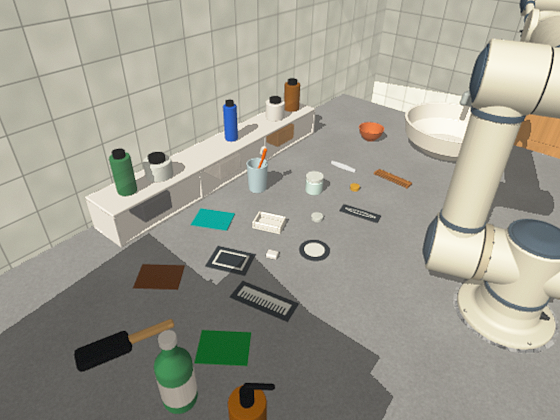

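```bash
python3 - <<'E'
import cv2
i=cv2.imread("pics/top0.png")
cv2.imwrite("pics/topL.png",cv2.resize(i[40:340,60:300],None,fx=2.0,fy=2.0,interpolation=cv2.INTER_CUBIC))
cv2.imwrite("pics/topR.png",cv2.resize(i[40:340,280:540],None,fx=2.0,fy=2.0,interpolation=cv2.INTER_CUBIC))
E
```

```text
(no output)
```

View pics/topL.png

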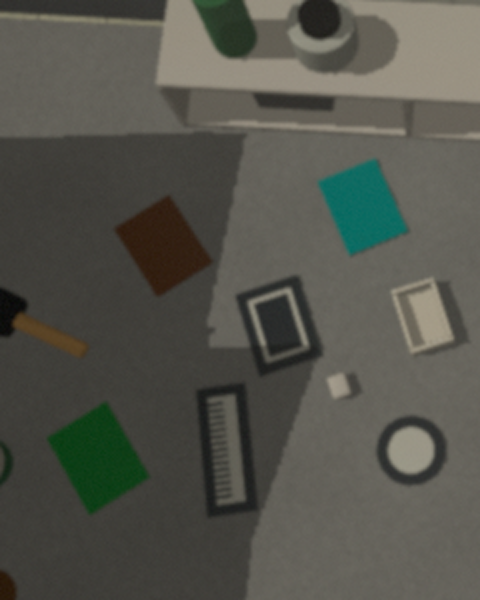

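View pics/topR.png

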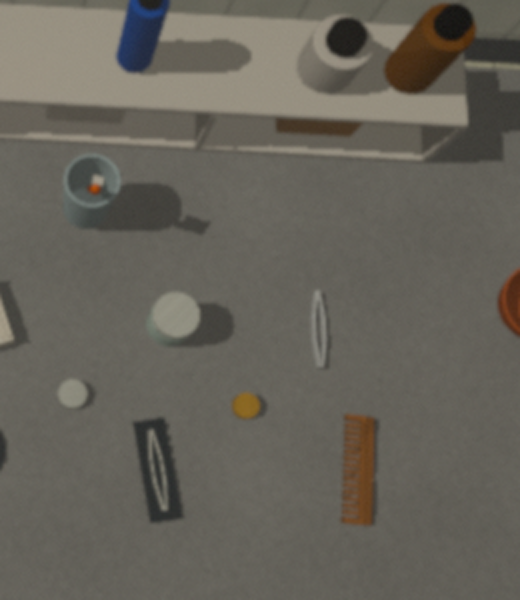

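```bash
cat > h.py <<'E'
import numpy as np, cv2
from scipy.spatial.transform import Rotation as R
from scipy.optimize import least_squares
def cam(robot,n):
    c=robot.read_camera(n); return prep(c)
def prep(c):
    c["R"]=R.from_rotvec(c["orientation"]).as_matrix(); c["f"]=c["img"].shape[0]/2/np.tan(np.radians(c["vfov"]/2)); return c
def proj(c,P):
    q=(np.atleast_2d(P)-c["origin"])@c["R"]
    return np.c_[c["cx"]+c["f"]*q[:,0]/q[:,2], c["cy"]+c["f"]*q[:,1]/q[:,2]]
def back(c,uv,z):
    uv=np.atleast_2d(uv); d=np.c_[(uv[:,0]-c["cx"])/c["f"],(uv[:,1]-c["cy"])/c["f"],np.ones(len(uv))]@c["R"].T
    return c["origin"]+d*((z-c["origin"][2])/d[:,2])[:,None]
def crop(c,x0,y0,w,h,s,name):
    i=cv2.resize(c["img"][y0:y0+h,x0:x0+w,::-1],None,fx=s,fy=s,interpolation=cv2.INTER_CUBIC)
    i=np.clip(i.astype(float)*1.7,0,255).astype(np.uint8)
    for k in range(0,w,10): cv2.line(i,(k*s,0),(k*s,5 if (x0+k)%50 else 12),(0,255,255),1); cv2.putText(i,str(x0+k),(k*s,20),0,.3,(0,255,255),1) if (x0+k)%10==0 else 0
    for k in range(0,h,10): cv2.line(i,(0,k*s),(5,k*s),(0,255,255),1); cv2.putText(i,str(y0+k),(6,k*s+4),0,.3,(0,255,255),1)
    cv2.imwrite("pics/"+name,i)
E
python3 - <<'E'
from h import *
from station import robot
import pickle
t=cam(robot,"top"); s=cam(robot,"side"); pickle.dump((t,s),open("c0.pkl","wb"))
crop(t,150,170,130,130,6,"t_a.png")   # left pads
crop(t,240,170,130,130,6,"t_b.png")
crop(t,330,170,150,140,5,"t_c.png")
crop(s,200,180,130,150,4,"s_a.png")
crop(s,290,150,130,90,6,"s_b.png")
E
```

```text
(no output)
```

View pics/t_a.png

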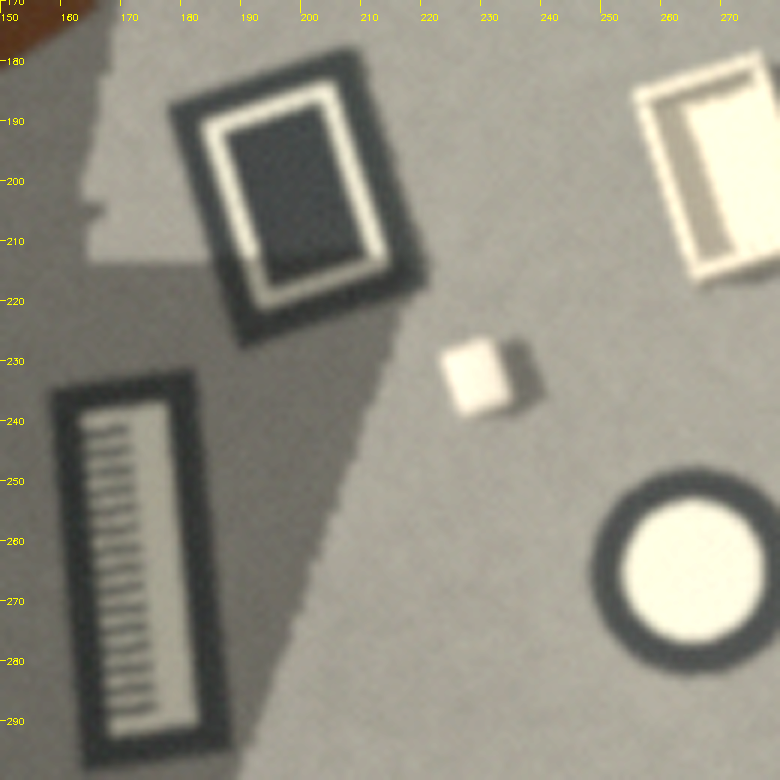

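View pics/t_b.png

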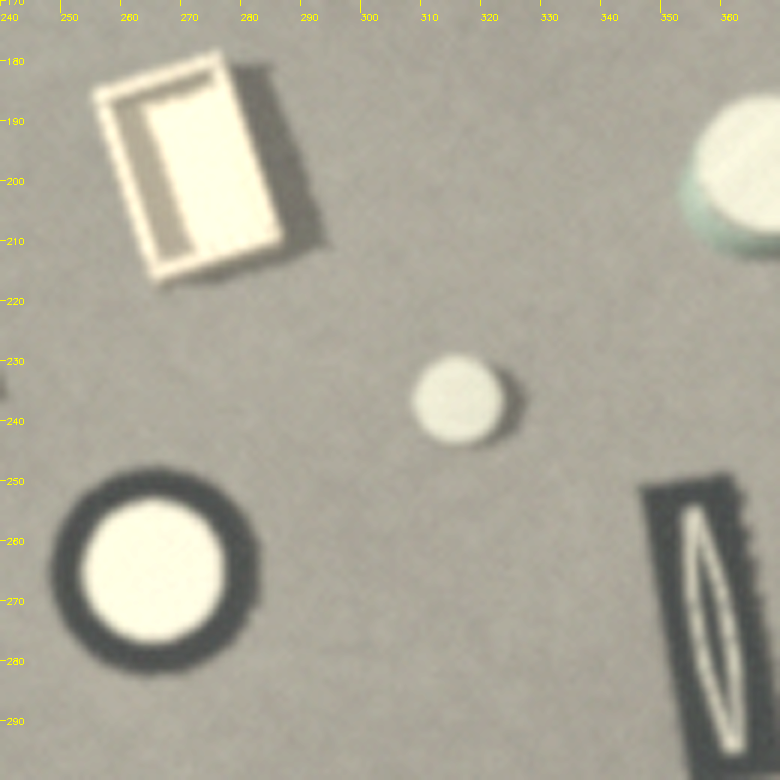

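View pics/t_c.png

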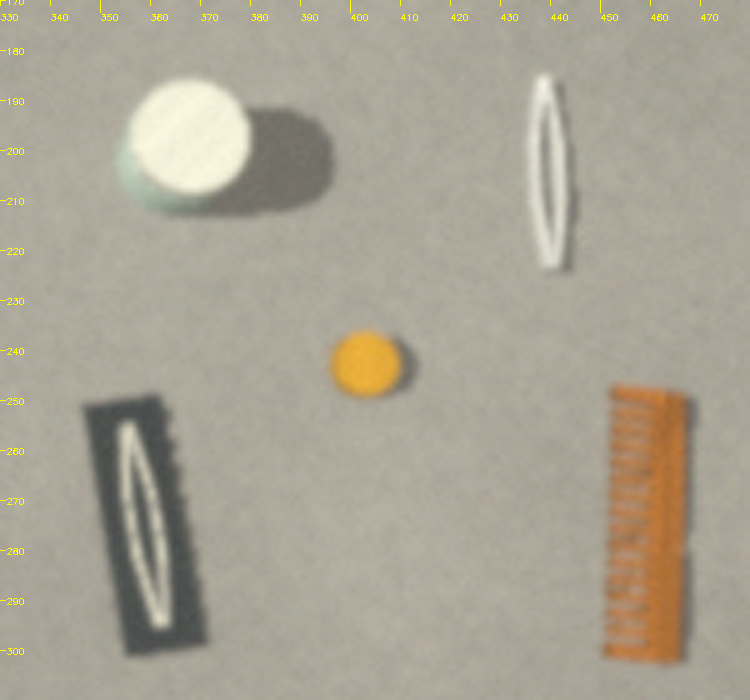

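View pics/s_b.png

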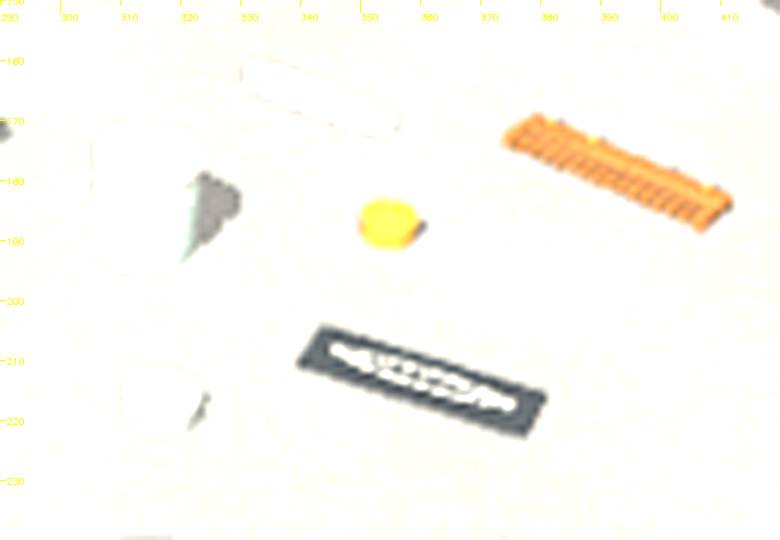

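View pics/s_a.png

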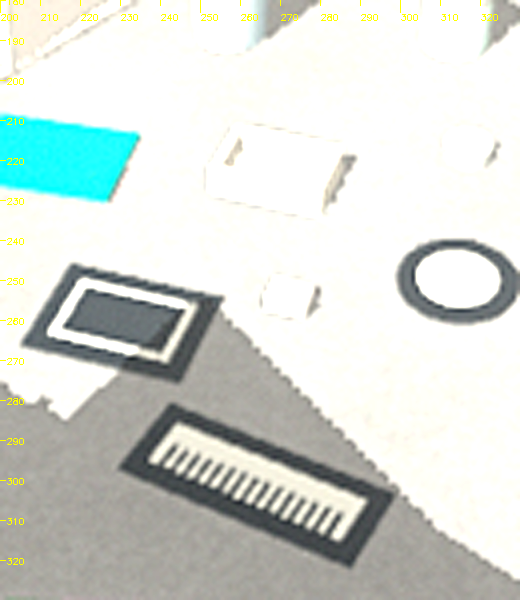

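```bash
cat > fit.py <<'E'
from h import *
def px(pts,x0,y0,s): return (np.array(pts,float)+.5)/s-.5+[x0,y0]
def rect(L,W): return np.array([[-1,1],[-1,-1],[1,-1],[1,1]])*[L/2,W/2]
def P(p,loc,z):
    c,s=np.cos(p[2]),np.sin(p[2]); l=np.asarray(loc)
    return np.c_[p[0]+c*l[:,0]-s*l[:,1],p[1]+s*l[:,0]+c*l[:,1],np.full(len(l),z)]
def fitp(c,uv,loc,z):
    w=back(c,uv,z)
    best=None
    for y in np.arange(-3,3,.7):
        r=least_squares(lambda p:(proj(c,P(p,loc,z))-uv).ravel(),[*w[:,:2].mean(0),y])
        if best is None or r.cost<best.cost-1e-6: best=r
    return best.x,np.abs(best.fun).max()
E
python3 - <<'E'
from fit import *
import pickle
t,s=pickle.load(open("c0.pkl","rb"))
a=lambda q:px(q,150,170,6); b=lambda q:px(q,240,170,6); c=lambda q:px(q,330,170,5)
# order: top-left, bottom-left? image corners listed TL,TR,BR,BL ; rect order with x = image-down: local x toward image down -> TL=(-,?)
def R4(L,W): h=[L/2,W/2]; return np.array([[-1,-1],[-1,1],[1,1],[1,-1]])*h
D={}
for n,uv,loc,z in [
("dishpad",a([(168,105),(357,46),(430,283),(242,349)]),R4(110,82),3),
("dishprint",a([(201,124),(332,82),(389,260),(262,309)]),R4(84,56),3),
("combpad",a([(49,392),(192,370),(232,748),(84,770)]),R4(156,60),3),
("combprint",a([(78,412),(165,402),(199,722),(108,738)]),R4(130,34),3),
("dish",b([(92,93),(220,51),(285,236),(153,283)]),R4(84,56),22),
("twpad",c([(82,405),(157,394),(208,643),(127,657)]),R4(122,39),3),
("twprint",c([(126,423),(162,628)]),np.array([[-48,0],[48,0]]),3),
("tw",c([(543,74),(552,270)]),np.array([[-48,0],[48,0]]),9),
("comb",c([(613,386),(687,392),(684,662),(604,657)]),R4(130,34),10)]:
    p,e=fitp(t,uv,loc,z); print(n,p[:2].round(1),np.degrees(p[2]).round(1),"err",e.round(2))
print("jarpad",back(t,b([(155,571),(153,570)]),3)); print("jar",back(t,c([(190,136)]),58))
print("tumbler",back(t,[(326,128)],95), "small",back(t,[(230,233),(317,237),(403,243)],14))
E
```

```text
dishpad [612.9 294.4] -157.9 err 0.49
dishprint [613.4 295.8] -156.8 err 0.6
combpad [455.7 343.8] -167.9 err 0.65
combprint [455.8 344.5] -168.0 err 0.54
dish [631.2 116.3] -158.0 err 0.41
twpad [ 456.8 -105.6] -167.8 err 0.38
twprint [ 456.1 -105.9] -168.7 err 0.58
tw [ 640.9 -301.9] -178.4 err 0.77
comb [ 470.4 -345.8] -182.9 err 0.84
jarpad [[466.73265951 119.54157818   3.        ]
 [467.08713706 120.37442241   3.        ]]
jar [[ 636.57826112 -114.91852743   58.        ]]
tumbler [[789.59600996  -6.85031786  95.        ]] small [[ 537.66260847  210.2135461    14.        ]
 [ 539.91898257   -1.77143071   14.        ]
 [ 537.14630489 -210.69539401   14.        ]]
```

```bash
python3 - <<'E'
from fit import *
import pickle
t,s=pickle.load(open("c0.pkl","rb"))
a=lambda q:px(q,200,180,4); b=lambda q:px(q,290,150,6)
for n,uv,L,W,z in [("dishpad",a([(73,263),(223,297),(181,382),(22,345)]),110,82,3),("combpad",a([(170,402),(397,492),(352,568),(118,467)]),156,60,3),("twpad",b([(320,323),(548,395),(525,437),(297,368)]),122,39,3),("comb",b([(540,113),(733,204),(706,232),(503,142)]),130,34,10)]:
    w=back(s,uv,z); print(n,w[:,:2].round(0).tolist()); 
    loc=np.array([[1,1],[-1,1],[-1,-1],[1,-1]])*[L/2,W/2]
    p,e=fitp(s,uv,loc,z); print(p[:2].round(1),np.degrees(p[2]).round(1),e.round(2))
print(back(s,a([(1,1)])*0+px([(458,281)],200,180,4),3))
E
```

```text
dishpad [[680.0, 278.0], [579.0, 238.0], [546.0, 314.0], [647.0, 355.0]]
[616. 292.] 53.2 29.93
combpad [[540.0, 331.0], [387.0, 297.0], [373.0, 358.0], [527.0, 390.0]]
[457.7 341.5] -343.2 21.73
twpad [[523.0, -113.0], [402.0, -135.0], [394.0, -97.0], [511.0, -72.0]]
[ 457.8 -105. ] -344.5 8.04
comb [[533.0, -367.0], [404.0, -351.0], [403.0, -315.0], [534.0, -324.0]]
[ 468.4 -339.5] -359.5 6.32
[[467.00552907 122.31695592   3.        ]]
```

```bash
cat > go.py <<'E'
import sys
from h import *
from station import robot
def go(x,y,z=None,phi=None):
    o=robot.observe(); M=R.from_rotvec(o["orientation"]).as_matrix(); p=o["ee_pos"]
    f=np.degrees(np.arctan2(M[1,0],M[0,0])); turn=0
    if phi is not None:
        turn=-((phi-f+90)%180-90)   # about tool z (down)
        M=M@R.from_euler("z",turn,degrees=True).as_matrix()
    d=M.T@(np.array([x,y,p[2] if z is None else z])-p)/10
    print("t %.2f pos"%o["clock"],p.round(1),"phi %.2f"%f,"tilt",M[:,2].round(4),"F",o["wrist_force"].round(1),"w %.1f"%o["gripper_width"])
    print("TURN first %.2f deg, then cm"%turn,d.round(3))
if __name__=="__main__": go(*[None if a=="n" else float(a) for a in sys.argv[1:]])
E
python3 go.py 636.6 -114.9
```

```text
t 0.20 pos [ 225.7 -555.7  221.9] phi 22.10 tilt [-4.0e-04  1.2e-03 -1.0e+00] F [0.  0.2 0.9] w 87.6
TURN first 0.00 deg, then cm [ 5.4658e+01 -2.5382e+01  3.5000e-02]
```

move_arm --pt "0 5.47 -2.54 0 0" --pt "0 5.47 -2.54 0 0" --pt "0 5.47 -2.54 0 0" --pt "0 5.47 -2.54 0 0" --pt "0 5.47 -2.54 0 0" --pt "0 5.47 -2.54 0 0" --pt "0 5.47 -2.54 0 0" --pt "0 5.47 -2.54 0 0" --pt "0 5.47 -2.54 0 0" --pt "0 5.47 -2.54 0 0"

```text
clock: 1.45
ee_pos: [638.1, -113.1, 222.5]
orientation: [3.083, 0.602, -0.0]
wrist_force: [1.0, -1.2, -0.3]
gripper_width: 87.8
```

```bash
python3 - <<'E'
from h import *
from station import robot
t=cam(robot,"top"); crop(t,300,130,130,130,6,"jar1.png")
s=cam(robot,"side"); cv2.imwrite("pics/jar1s.png",s["img"][:,:,::-1])
E
python3 go.py 636.6 -114.9 16
```

```text
t 1.55 pos [ 639.4 -109.7  220.3] phi 22.47 tilt [-0.0021  0.0025 -1.    ] F [-0.8 -0.9 -0.8] w 87.8
TURN first 0.00 deg, then cm [-0.436  0.441 20.424]
```

View pics/jar1.png

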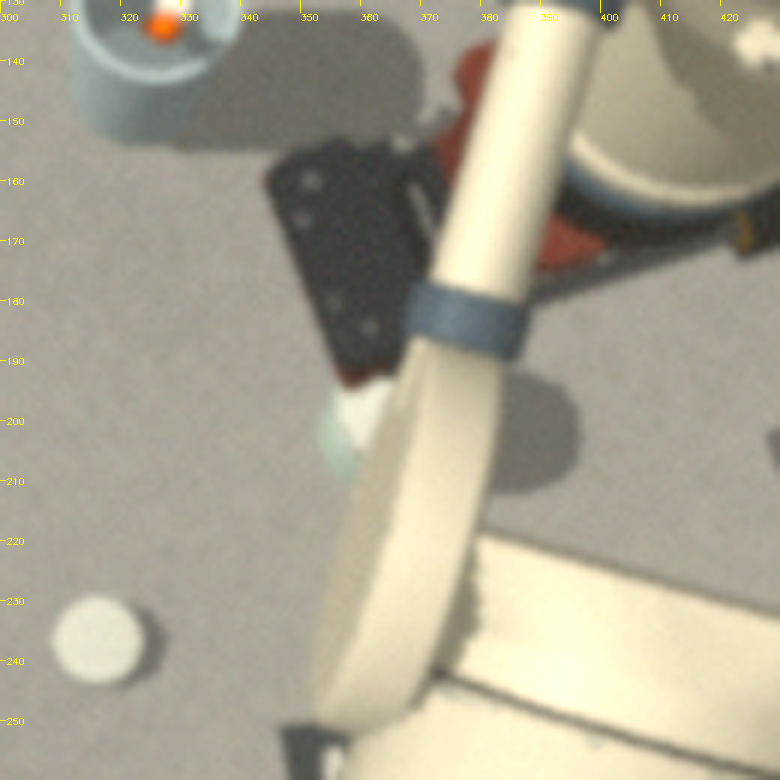

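View pics/jar1s.png

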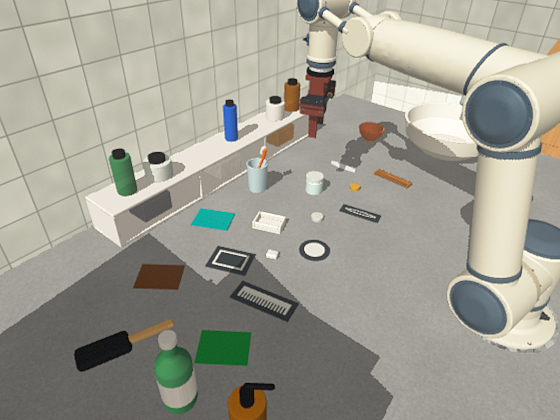

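move_arm --pt "0 0 0 0 0" --pt "0 0 0 0 0" --pt "0 0 0 0 0"

```text
clock: 1.92
ee_pos: [636.4, -116.1, 223.3]
orientation: [3.083, 0.599, 0.001]
wrist_force: [0.4, -0.2, 0.9]
gripper_width: 87.6
```

```bash
python3 go.py 636.6 -114.9 16
```

```text
t 1.93 pos [ 636.4 -116.1  223.3] phi 21.99 tilt [ 8.e-04 -3.e-04 -1.e+00] F [ 0.4 -0.2  0.9] w 87.6
TURN first 0.00 deg, then cm [ 0.052 -0.112 20.727]
```

move_arm --pt "0 0 -0.1 4 0" --pt "0 0 0 4 0" --pt "0 0 0 4 0" --pt "0 0 0 3 0" --pt "0 0 0 3 0" --pt "0 0 0 2 0" --pt "0 0 0 0.7 0" --pt "0 0 0 0 0" --pt "0 0 0 0 0"

```text
clock: 3.05
ee_pos: [637.5, -114.1, 17.3]
orientation: [3.082, 0.602, 0.004]
wrist_force: [-1.1, 0.4, 1.1]
gripper_width: 87.8
```

```bash
python3 - <<'E'
from h import *
from station import robot
s=cam(robot,"side"); i=s["img"][100:240,230:400,::-1]; cv2.imwrite("pics/jar2s.png",cv2.resize(i,None,fx=4,fy=4,interpolation=cv2.INTER_CUBIC))
E
python3 go.py 636.6 -114.9 16
```

```text
t 3.10 pos [ 637.5 -114.    17.3] phi 22.11 tilt [ 2.4e-03 -5.0e-04 -1.0e+00] F [-0.4 -0.   0.1] w 87.6
TURN first 0.00 deg, then cm [-0.118  0.049  0.128]
```

View pics/jar2s.png

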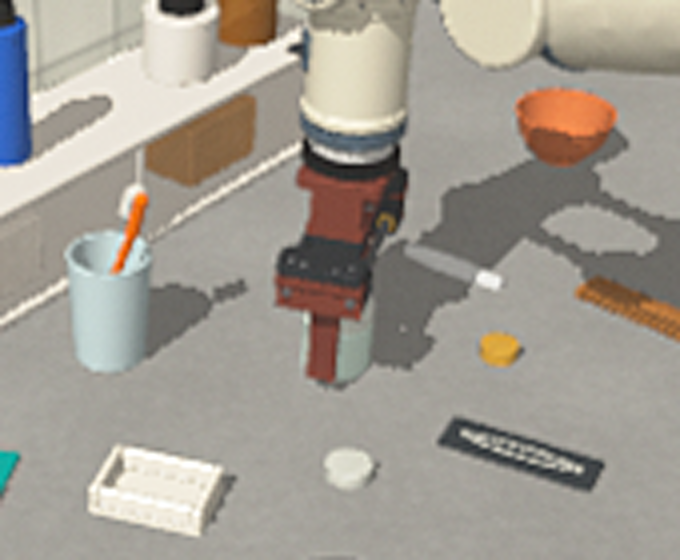

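move_arm --pt "255 0 0 0 0" --pt "255 0 0 0 0" --pt "255 0 0 0 0" --pt "255 0 0 0 0" --pt "255 0 0 0 0" --pt "255 0 0 0 0"

```text
clock: 3.85
ee_pos: [636.8, -114.0, 15.8]
orientation: [3.083, 0.602, 0.0]
wrist_force: [0.7, -1.2, 0.2]
gripper_width: 55.3
```

```bash
python3 go.py 467 120
```

```text
t 3.85 pos [ 636.8 -114.    15.8] phi 22.10 tilt [ 4.e-04 -3.e-04 -1.e+00] F [ 0.7 -1.2  0.2] w 55.3
TURN first 0.00 deg, then cm [-6.9250e+00 -2.8069e+01 -1.4000e-02]
```

move_arm --pt "255 0 0 -2 0" --pt "255 0 0 -4 0" --pt "255 -0.6 -2 0 0" --pt "255 -1.15 -4.5 0 0" --pt "255 -1.15 -4.8 0 0" --pt "255 -1.15 -4.8 0 0" --pt "255 -1.15 -4.8 0 0" --pt "255 -1.15 -4.8 0 0" --pt "255 -0.57 -2.37 0 0" --pt "255 0 0 0 0"

```text
clock: 5.1
ee_pos: [466.3, 121.6, 77.0]
orientation: [-3.082, -0.607, -0.002]
wrist_force: [-0.2, -0.1, -1.5]
gripper_width: 55.7
```

move_arm --pt "255 0 0 0 0" --pt "255 0 0 0 0" --pt "255 0 0 0 0"

```text
clock: 5.48
ee_pos: [467.2, 119.5, 75.5]
orientation: [3.084, 0.6, -0.001]
wrist_force: [-0.1, 0.1, -2.0]
gripper_width: 55.8
```

```bash
python3 - <<'E'
from h import *
from station import robot
s=cam(robot,"side"); i=s["img"][140:290,240:410,::-1]; cv2.imwrite("pics/jar3s.png",cv2.resize(i,None,fx=4,fy=4,interpolation=cv2.INTER_CUBIC))
E
python3 go.py 467 120 19.3
```

```text
t 5.53 pos [467.2 119.6  75.5] phi 22.04 tilt [-4.e-04 -2.e-04 -1.e+00] F [ 0.9  0.9 -1.3] w 55.6
TURN first 0.00 deg, then cm [ 3.000e-03 -4.100e-02  5.621e+00]
```

View pics/jar3s.png

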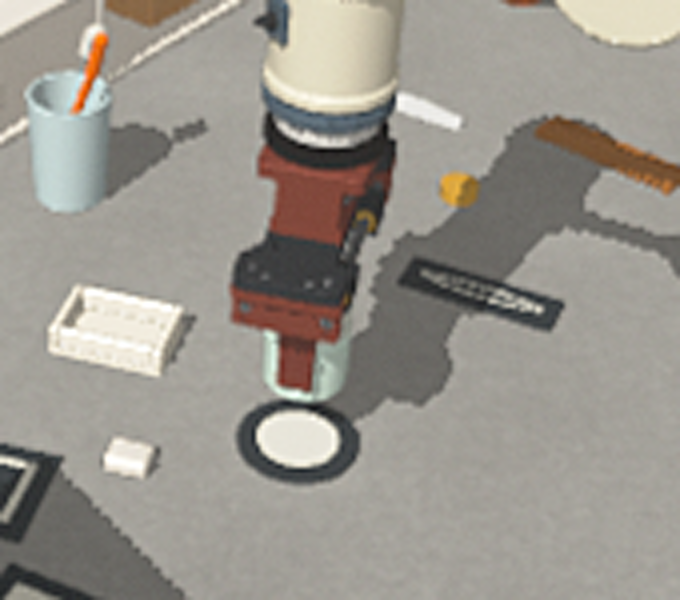

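move_arm --pt "255 0 0 2 0" --pt "255 0 0 2 0" --pt "255 0 0 1 0" --pt "255 0 0 0.6 0" --pt "255 0 0 0 0" --pt "255 0 0 0 0" --pt "255 0 0 0 0"

```text
clock: 6.4
ee_pos: [467.1, 120.2, 20.0]
orientation: [3.083, 0.602, 0.001]
wrist_force: [-0.1, -0.4, -1.8]
gripper_width: 55.6
```

```bash
python3 - <<'E'
from h import *
from station import robot
s=cam(robot,"side"); crop(s,270,180,100,100,6,"jar4s.png")
E
python3 go.py 467 120 19.3
```

```text
t 6.45 pos [467.1 120.2  19.9] phi 22.11 tilt [ 5.e-04  1.e-04 -1.e+00] F [ 0.2  0.6 -1.3] w 55.7
TURN first 0.00 deg, then cm [-0.015  0.02   0.058]
```

View pics/jar4s.png

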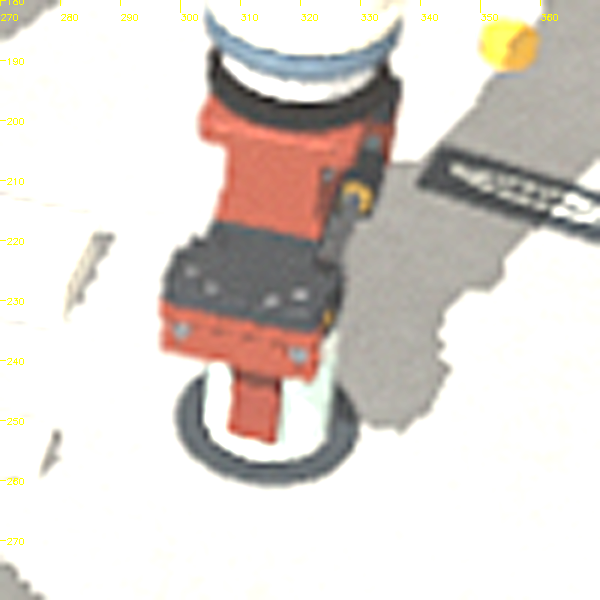

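move_arm --pt "255 0 0 0.05 0" --pt "255 0 0 0 0" --pt "0 0 0 0 0" --pt "0 0 0 0 0" --pt "0 0 0 0 0" --pt "0 0 0 0 0" --pt "0 0 0 -3 0" --pt "0 0 0 -4 0" --pt "0 0 0 -3 0" --pt "0 0 0 0 0"

```text
clock: 7.7
ee_pos: [468.4, 120.5, 122.1]
orientation: [3.083, 0.602, 0.009]
wrist_force: [-0.7, 0.7, -0.3]
gripper_width: 87.8
```

```bash
python3 go.py 631.2 116.3 n 22
```

```text
t 7.70 pos [468.4 120.5 122.1] phi 22.11 tilt [ 0.0055  0.001  -1.    ] F [-0.7  0.7 -0.3] w 87.8
TURN first 0.11 deg, then cm [14.938  6.487  0.088]
```

move_arm --pt "0 3 1.3 0 0" --pt "0 5 2.2 0 0" --pt "0 5 2.2 0 0" --pt "0 2 0.8 0 0" --pt "0 0 0 0 0" --pt "0 0 0 0 0" --pt "0 0 0 0 0" --pt "0 0 0 0 0"

```text
clock: 8.7
ee_pos: [629.8, 116.6, 119.7]
orientation: [3.083, 0.603, 0.001]
wrist_force: [-0.0, -0.5, 0.4]
gripper_width: 87.7
```

```bash
python3 - <<'E'
from h import *
from station import robot
t=cam(robot,"top"); crop(t,220,150,110,130,6,"d1.png")
s=cam(robot,"side"); crop(s,200,150,130,120,6,"d1s.png")
E
python3 go.py 631.2 116.3 5 22
```

```text
t 8.80 pos [630.1 116.5 119.6] phi 22.11 tilt [ 7.e-04  1.e-04 -1.e+00] F [-0.6  0.2 -0.2] w 88.1
TURN first 0.11 deg, then cm [ 0.09   0.06  11.464]
```

View pics/d1.png

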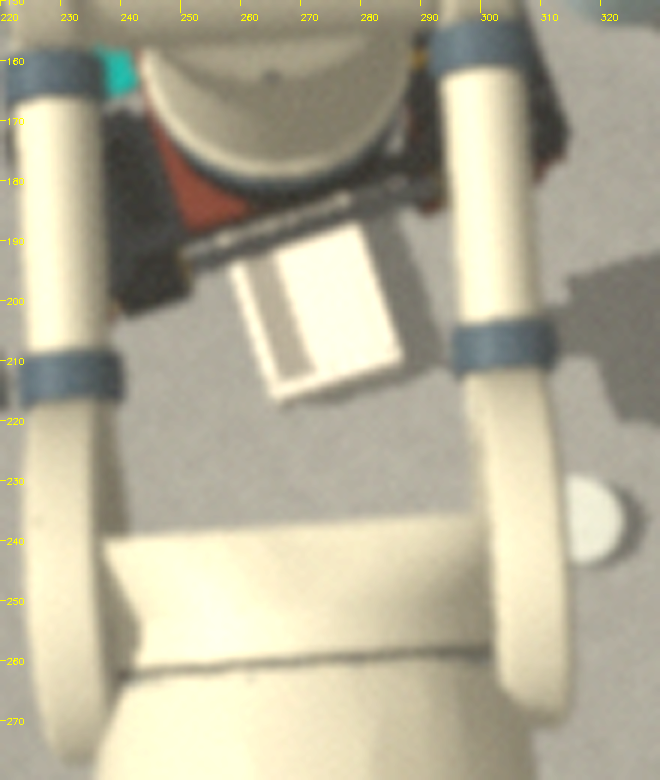

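View pics/d1s.png

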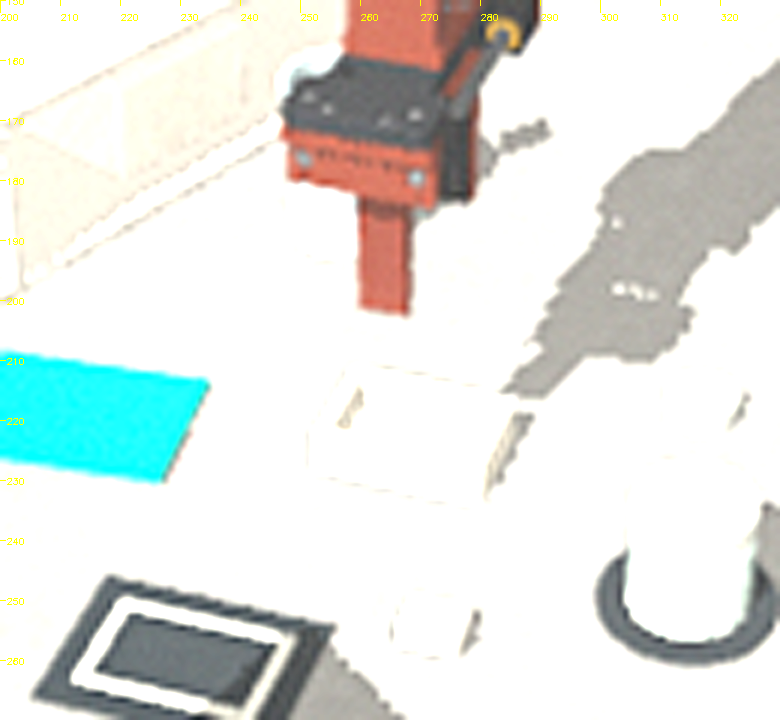

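move_arm --pt "0 0.08 0.05 3 0" --pt "0 0 0 3 0" --pt "0 0 0 3 0" --pt "0 0 0 1.6 0" --pt "0 0 0 0.8 0" --pt "0 0 0 0 0" --pt "0 0 0 0 0" --pt "0 0 0 0 0"

```text
clock: 9.8
ee_pos: [631.9, 116.4, 6.4]
orientation: [3.083, 0.602, 0.003]
wrist_force: [0.3, 0.6, 0.4]
gripper_width: 88.0
```

```bash
python3 - <<'E'
from h import *
from station import robot
s=cam(robot,"side"); s["img"]=(s["img"]*.6).astype(np.uint8); crop(s,200,150,130,120,6,"d2s.png")
E
python3 go.py 631.2 116.3 5 22
```

```text
t 9.85 pos [631.8 116.4   6.2] phi 22.11 tilt [ 1.6e-03  2.0e-04 -1.0e+00] F [0.4 0.2 0.2] w 87.8
TURN first 0.11 deg, then cm [-0.057 -0.015  0.116]
```

View pics/d2s.png

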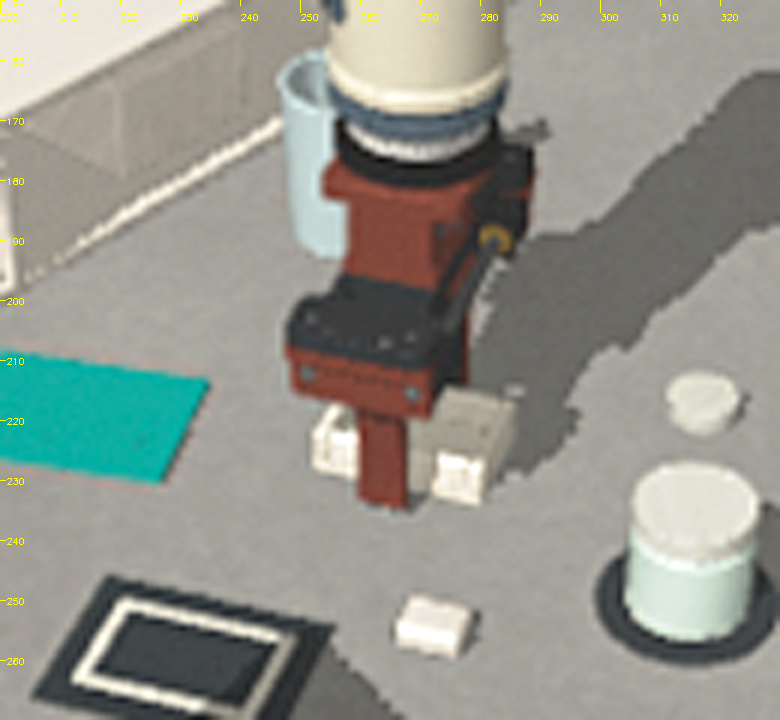

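move_arm --pt "255 0 0 0 0" --pt "255 0 0 0 0" --pt "255 0 0 0 0" --pt "255 0 0 0 0" --pt "255 0 0 0 0" --pt "255 0 0 0 0"

```text
clock: 10.6
ee_pos: [631.3, 116.2, 5.1]
orientation: [3.083, 0.602, -0.0]
wrist_force: [0.9, -0.6, 0.4]
gripper_width: 55.9
```

```bash
python3 go.py 631.2 116.3 n 22.5; python3 go.py 613.1 295 n 22.5
```

```text
t 10.60 pos [631.3 116.2   5.1] phi 22.10 tilt [-0.e+00 -1.e-04 -1.e+00] F [ 0.9 -0.6  0.4] w 55.9
TURN first -0.40 deg, then cm [-0.002 -0.014 -0.   ]
t 10.60 pos [631.3 116.2   5.1] phi 22.10 tilt [-0.e+00 -1.e-04 -1.e+00] F [ 0.9 -0.6  0.4] w 55.9
TURN first -0.40 deg, then cm [ 5.1650e+00 -1.7216e+01 -2.0000e-03]
```

move_arm --pt "255 0 0 -1.5 0" --pt "255 0 0 -2.5 -0.4" --pt "255 0.6 -2.2 0 0" --pt "255 1.3 -4.2 0 0" --pt "255 1.3 -4.4 0 0" --pt "255 1.3 -4.2 0 0" --pt "255 0.67 -2.22 0 0" --pt "255 0 0 0 0" --pt "255 0 0 0 0" --pt "255 0 0 0 0"

```text
clock: 11.85
ee_pos: [613.5, 293.6, 45.2]
orientation: [3.081, 0.61, -0.0]
wrist_force: [0.4, -0.1, -1.7]
gripper_width: 55.8
```

```bash
python3 - <<'E'
from h import *
from station import robot
s=cam(robot,"side"); s["img"]=(s["img"]*.6).astype(np.uint8); crop(s,180,150,130,130,6,"d3s.png")
E
python3 go.py 613.1 295 8.4 22.5
```

```text
t 11.90 pos [613.5 293.7  45.2] phi 22.40 tilt [ 1.e-04 -3.e-04 -1.e+00] F [-0. -0. -2.] w 55.8
TURN first -0.10 deg, then cm [ 0.008 -0.138  3.68 ]
```

View pics/d3s.png

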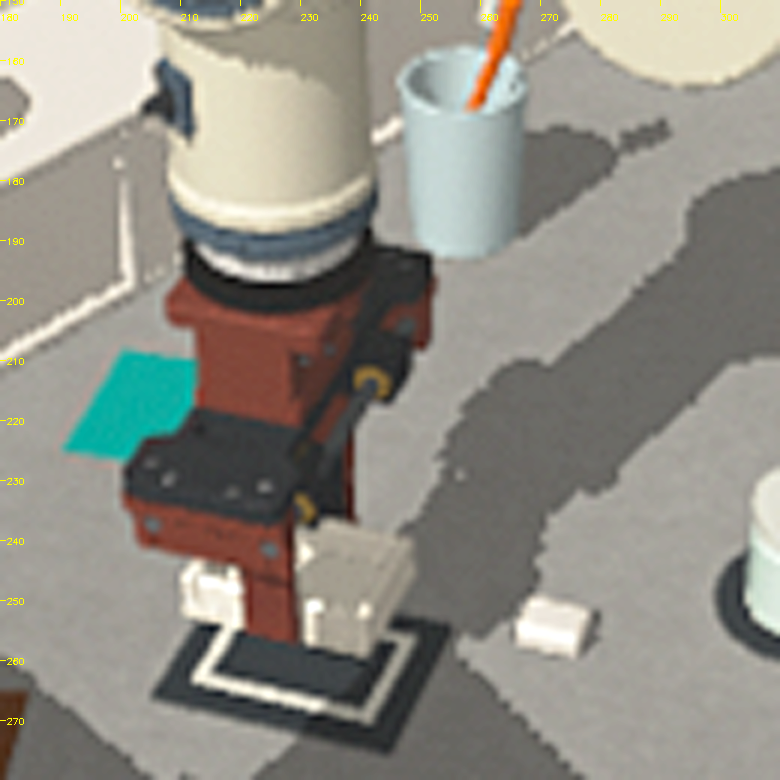

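move_arm --pt "255 0 -0.08 1.5 0" --pt "255 0 0 1.2 0" --pt "255 0 0 0.9 0" --pt "255 0 0 0 0" --pt "255 0 0 0 0" --pt "255 0 0 0 0"

```text
clock: 12.65
ee_pos: [612.8, 295.9, 9.0]
orientation: [3.081, 0.613, -0.0]
wrist_force: [-0.8, 0.1, -1.3]
gripper_width: 55.8
```

```bash
python3 - <<'E'
from h import *
from station import robot
s=cam(robot,"side"); s["img"]=(s["img"]*.6).astype(np.uint8); crop(s,195,220,70,70,9,"d4s.png")
E
python3 go.py 613.1 295 8.4 22.5
```

```text
t 12.70 pos [612.8 295.9   9. ] phi 22.51 tilt [ 0.  0. -1.] F [ 0.1  0.1 -1.4] w 55.7
TURN first 0.01 deg, then cm [-0.007  0.097  0.064]
```

View pics/d4s.png

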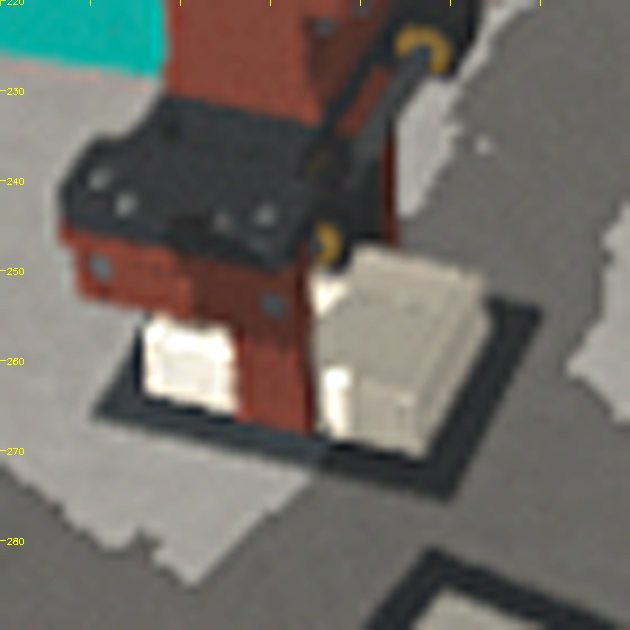

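move_arm --pt "255 0 0 0.08 0" --pt "255 0 0 0 0" --pt "0 0 0 0 0" --pt "0 0 0 0 0" --pt "0 0 0 0 0" --pt "0 0 0 0 0" --pt "0 0 0 -3 0" --pt "0 0 0 -5 0" --pt "0 0 0 -4 0" --pt "0 0 0 0 0"

```text
clock: 13.95
ee_pos: [614.7, 296.7, 133.9]
orientation: [-3.079, -0.613, -0.014]
wrist_force: [0.7, -0.0, 0.7]
gripper_width: 87.5
```

```bash
python3 go.py 470.4 -345.8 n -2.9
```

```text
t 13.95 pos [614.7 296.7 133.9] phi 22.50 tilt [ 0.0082  0.0034 -1.    ] F [ 0.7 -0.   0.7] w 87.5
TURN first 25.40 deg, then cm [-11.163  64.897  -0.339]
```

move_arm --pt "0 0 0 0 8.5" --pt "0 0 0 0 8.5" --pt "0 0 0 0 8.4" --pt "0 -0.5 3 0 0" --pt "0 -1 5.8 0 0" --pt "0 -1 5.8 0 0" --pt "0 -1 5.8 0 0" --pt "0 -1 5.8 0 0" --pt "0 -1 5.8 0 0" --pt "0 -1 5.8 0 0"

```text
clock: 15.2
ee_pos: [527.5, -79.9, 126.6]
orientation: [-3.14, 0.079, 0.003]
wrist_force: [0.5, 0.7, 0.1]
gripper_width: 87.9
```

move_arm --pt "0 -1 5.8 0 0" --pt "0 -1 5.8 0 0" --pt "0 -1 5.8 0 0" --pt "0 -1 5.8 0 0" --pt "0 -0.5 3.5 0 0" --pt "0 0 0 0 0" --pt "0 0 0 0 0" --pt "0 0 0 0 0" --pt "0 0 0 0 0"

```text
clock: 16.32
ee_pos: [470.8, -341.7, 128.4]
orientation: [-3.141, 0.077, -0.0]
wrist_force: [-0.8, -0.9, -0.9]
gripper_width: 87.9
```

```bash
python3 - <<'E'
from h import *
from station import robot
t=cam(robot,"top"); cv2.imwrite("pics/k1.png",t["img"][:,:,::-1]); t["img"]=(t["img"]*.85).astype(np.uint8);crop(t,150,170,130,130,6,"k1a.png")
import pickle; pickle.dump(t,open("c1.pkl","wb"))
E
python3 go.py 470.4 -345.8 n -2.9
```

```text
t 16.38 pos [ 470.8 -341.9  128.5] phi -2.81 tilt [ 3.e-04 -1.e-04 -1.e+00] F [-0.3  0.1  0.3] w 87.9
TURN first 0.09 deg, then cm [-0.018  0.394  0.   ]
```

View pics/k1a.png

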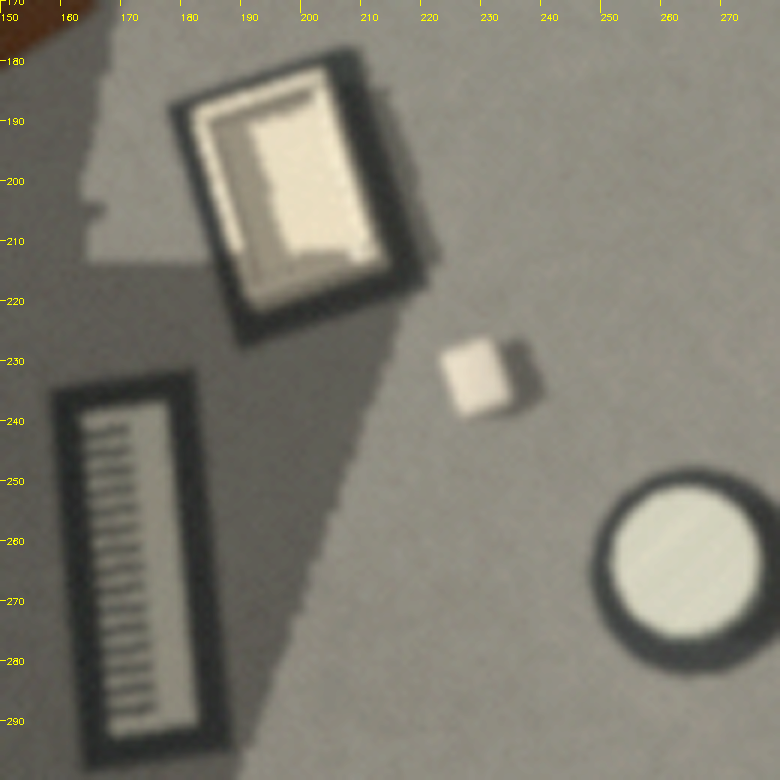

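View pics/k1.png

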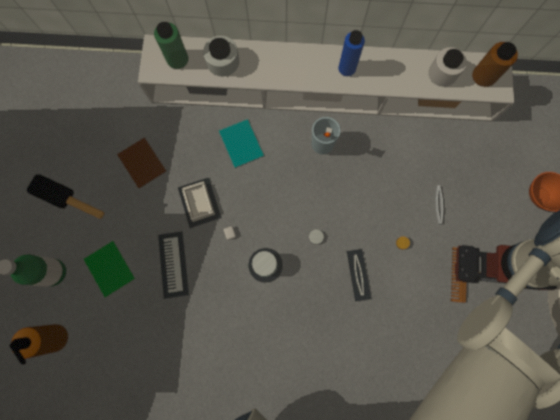

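```bash
python3 - <<'E'
from fit import *
import pickle
t=pickle.load(open("c1.pkl","rb"))
a=lambda q:px(q,150,170,6)
R4=lambda L,W:np.array([[-1,-1],[-1,1],[1,1],[1,-1]])*[L/2,W/2]
for q in ([(188,108),(326,65),(388,262),(255,313)],[(191,107),(326,67),(387,262),(257,310)]):
    p,e=fitp(t,a(q),R4(84,56),25); print(p[:2],np.degrees(p[2]),e)
print(back(t,a([(686,562)]),61))
# overlays
def overlay(shapes,x0,y0,w,h,s,name):
    i=cv2.resize(t["img"][y0:y0+h,x0:x0+w,::-1],None,fx=s,fy=s,interpolation=cv2.INTER_CUBIC)
    for P3 in shapes:
        u=(proj(t,P3)-[x0,y0]+.5)*s-.5; cv2.polylines(i,[np.round(u).astype(int)],True,(0,0,255),1)
    cv2.imwrite("pics/"+name,i)
g=np.radians(22.3); th=np.linspace(0,6.28,60)
circ=lambda x,y,r,z:np.c_[x+r*np.cos(th),y+r*np.sin(th),0*th+z]
overlay([P((613,294.7,g),R4(110,82),3),P((613,294.7,g),R4(84,56),25),circ(467,120,42,3),circ(467,120,28,61)],150,170,130,130,6,"ov1.png")
E
```

```text
[611.31628891 294.18831857] -157.11464120630555 1.4223904657852415
[611.56205194 293.80100126] -157.4075882194813 1.1106398701788578
[[465.65357762 120.59811148  61.        ]]
```

View pics/ov1.png

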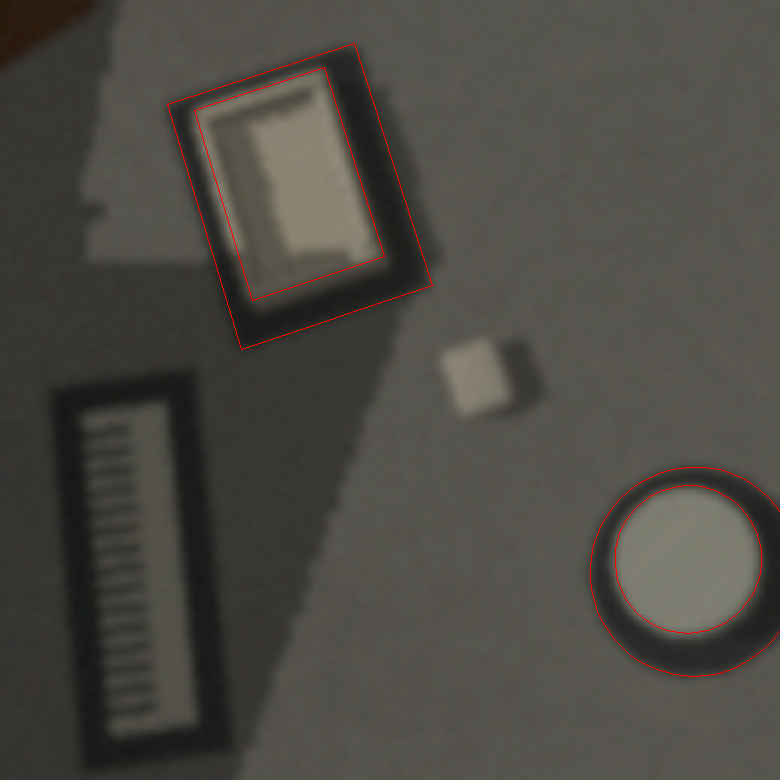

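```bash
cat > ov.py <<'E'
from fit import *
R4=lambda L,W:np.array([[-1,-1],[-1,1],[1,1],[1,-1]])*[L/2,W/2]
TW=np.array([[-48,0],[-15,7.5],[15,7.5],[48,0],[15,-7.5],[-15,-7.5]])
def overlay(t,shapes,x0,y0,w,h,s,name,g=1.5):
    i=np.clip(cv2.resize(t["img"][y0:y0+h,x0:x0+w,::-1],None,fx=s,fy=s,interpolation=cv2.INTER_CUBIC).astype(float)*g,0,255).astype(np.uint8)
    for P3 in shapes:
        u=(proj(t,P3)-[x0,y0]+.5)*s-.5; cv2.polylines(i,[np.round(u).astype(int)],True,(0,0,255),1)
    cv2.imwrite("pics/"+name,i)
E
python3 - <<'E'
from ov import *
import pickle
t,s=pickle.load(open("c0.pkl","rb")); r=np.radians
overlay(t,[P((470.4,-345.8,r(-2.9)),R4(130,34),10),P((640.9,-301.9,r(1.6)),TW,9),P((456.8,-105.6,r(12)),R4(122,39),3),P((456.5,-105.8,r(12)),TW,3)],330,170,150,140,5,"ov2.png")
overlay(t,[P((455.7,343.9,r(12)),R4(156,60),3),P((455.7,343.9,r(12)),R4(130,34),3)],150,220,60,90,8,"ov3.png")
E
```

```text
(no output)
```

View pics/ov2.png

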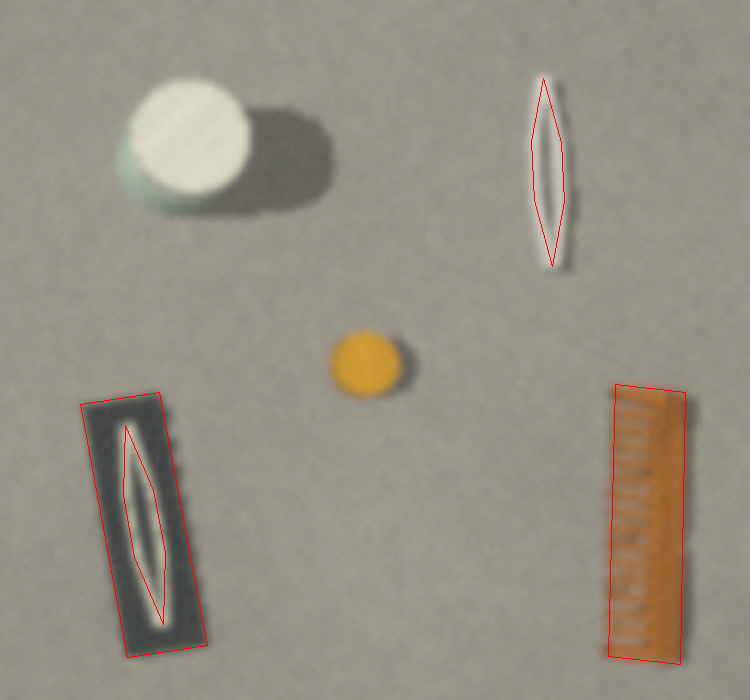

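View pics/ov3.png

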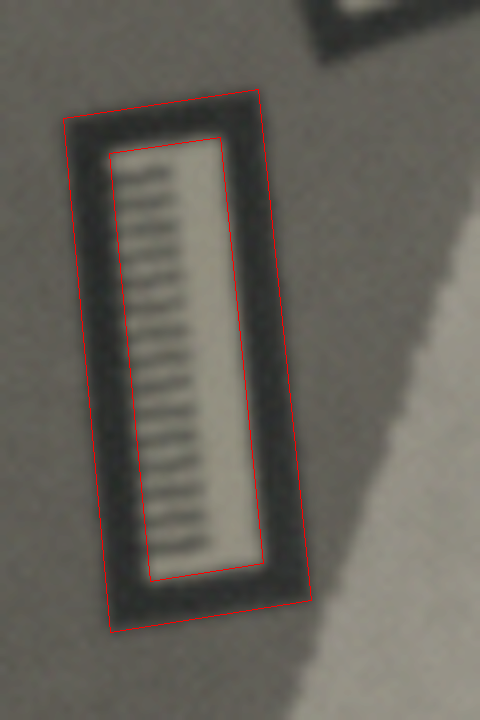

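move_arm --pt "0 0 0.4 3 0.1" --pt "0 0 0 3 0" --pt "0 0 0 3 0" --pt "0 0 0 2 0" --pt "0 0 0 1 0" --pt "0 0 0 0.3 0" --pt "0 0 0 0 0" --pt "0 0 0 0 0" --pt "0 0 0 0 0" --pt "0 0 0 0 0"

```text
clock: 17.62
ee_pos: [470.3, -346.9, 5.7]
orientation: [3.14, -0.082, 0.001]
wrist_force: [0.3, 0.3, 0.7]
gripper_width: 87.7
```

```bash
python3 go.py 470.4 -345.8 3 -2.9
```

```text
t 17.62 pos [ 470.3 -346.9    5.7] phi -3.00 tilt [ 4.e-04 -3.e-04 -1.e+00] F [0.3 0.3 0.7] w 87.7
TURN first -0.10 deg, then cm [ 0.006 -0.108  0.27 ]
```

move_arm --pt "0 0 -0.08 0.25 0" --pt "0 0 0 0 0" --pt "0 0 0 0 0" --pt "0 0 0 0 0"

```text
clock: 18.12
ee_pos: [470.2, -345.9, 2.8]
orientation: [3.141, -0.082, -0.0]
wrist_force: [-0.1, -0.5, -1.0]
gripper_width: 87.9
```

```bash
python3 - <<'E'
from h import *
from station import robot
s=cam(robot,"side"); s["img"]=(s["img"]*.7).astype(np.uint8); crop(s,330,110,100,100,7,"k2s.png")
E
python3 go.py 470.4 -345.8 3 -2.9
```

```text
t 18.18 pos [ 470.2 -346.     2.9] phi -3.00 tilt [ 0.e+00 -1.e-04 -1.e+00] F [-0.7  0.1  0.4] w 87.6
TURN first -0.10 deg, then cm [ 0.017 -0.019 -0.013]
```

View pics/k2s.png

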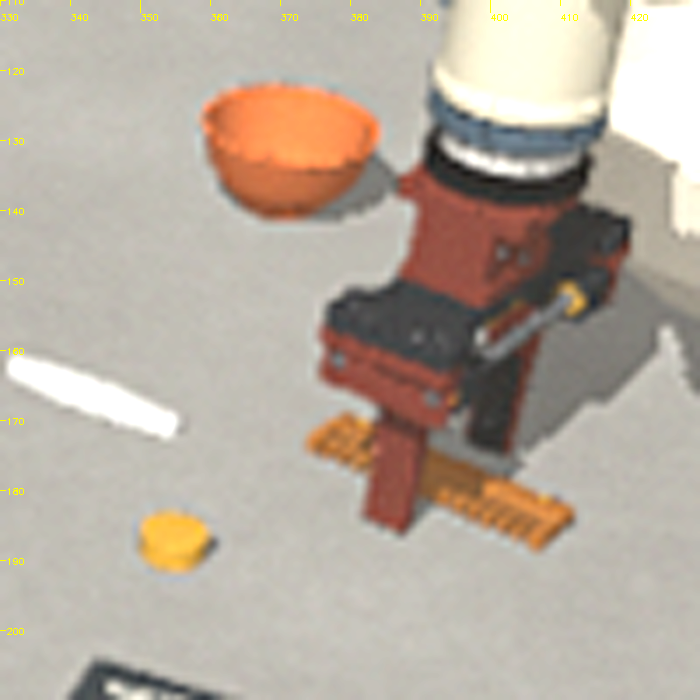

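Comb lies between the fingers (near finger at (384,183), comb from (375,172) to (410,185)). Closing and lifting.

move_arm --pt "255 0 0 0 0" --pt "255 0 0 0 0" --pt "255 0 0 0 0" --pt "255 0 0 0 0" --pt "255 0 0 0 0" --pt "255 0 0 0 0" --pt "255 0 0 0 0" --pt "255 0 0 0 0"

```text
clock: 19.18
ee_pos: [470.2, -346.0, 2.8]
orientation: [3.14, -0.082, 0.0]
wrist_force: [0.1, 0.5, -0.1]
gripper_width: 33.7
```

```bash
python3 go.py 470.4 -345.8 3 12
```

```text
t 19.18 pos [ 470.2 -346.     2.8] phi -3.00 tilt [ 0.e+00 -1.e-04 -1.e+00] F [ 0.1  0.5 -0.1] w 33.7
TURN first -15.00 deg, then cm [ 0.024 -0.012 -0.018]
```

move_arm --pt "255 0 0 -1 0" --pt "255 0 0 -3 0" --pt "255 0 0 -4 0" --pt "255 0 0 -4 0" --pt "255 0 0 0 -5" --pt "255 0 0 0 -5" --pt "255 0 0 0 -5" --pt "255 0 0 0 0" --pt "255 0 0 0 0" --pt "255 0 0 0 0"

```text
clock: 20.42
ee_pos: [470.2, -346.0, 123.0]
orientation: [3.124, 0.327, 0.0]
wrist_force: [-0.1, -0.0, -1.3]
gripper_width: 33.6
```

```bash
python3 go.py 455.7 344 n 12; python3 - <<'E'
from h import *
from station import robot
s=cam(robot,"side"); s["img"]=(s["img"]*.7).astype(np.uint8); crop(s,330,80,100,100,7,"k3s.png")
E
```

```text
t 20.43 pos [ 470.2 -346.   123. ] phi 11.95 tilt [ 1.e-04 -1.e-04 -1.e+00] F [-0.1 -0.  -1.3] w 33.6
TURN first -0.05 deg, then cm [ 1.2928e+01 -6.7789e+01 -4.0000e-03]
```

View pics/k3s.png

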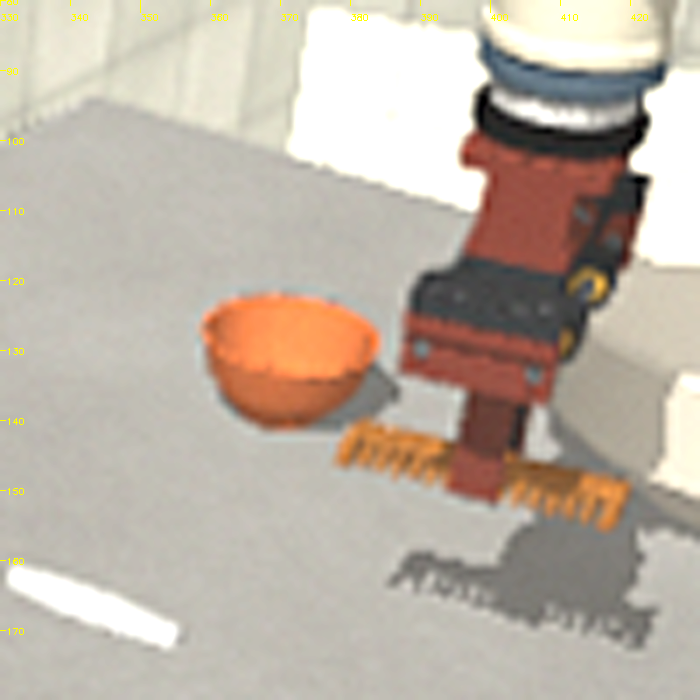

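move_arm --pt "255 0.6 -3 0 0" --pt "255 1.1 -5.8 0 0" --pt "255 1.1 -5.8 0 0" --pt "255 1.1 -5.8 0 0" --pt "255 1.1 -5.8 0 0" --pt "255 1.1 -5.8 0 0" --pt "255 1.1 -5.8 0 0" --pt "255 1.1 -5.8 0 0" --pt "255 1.1 -5.8 0 0" --pt "255 1.1 -5.8 0 0"

```text
clock: 21.72
ee_pos: [457.8, 217.8, 123.2]
orientation: [-3.124, -0.328, -0.001]
wrist_force: [0.9, 0.1, -0.6]
gripper_width: 33.2
```

move_arm --pt "255 1.1 -5.8 0 0" --pt "255 0.8 -4.5 0 0" --pt "255 0.5 -2.3 0 0" --pt "255 0 0 0 0" --pt "255 0 0 0 0" --pt "255 0 0 0 0" --pt "255 0 0 0 0"

```text
clock: 22.6
ee_pos: [455.6, 343.2, 123.1]
orientation: [-3.125, -0.326, -0.001]
wrist_force: [0.4, -0.0, -0.7]
gripper_width: 33.5
```

```bash
python3 go.py 455.7 344 n 12
```

```text
t 22.60 pos [455.6 343.2 123.1] phi 11.93 tilt [ 3.e-04  1.e-04 -1.e+00] F [ 0.4 -0.  -0.7] w 33.5
TURN first -0.07 deg, then cm [ 0.022 -0.075  0.   ]
```

move_arm --pt "255 0.02 -0.07 3 0" --pt "255 0 0 4 0" --pt "255 0 0 2.5 0" --pt "255 0 0 1.2 0" --pt "255 0 0 0.6 0" --pt "255 0 0 0 0" --pt "255 0 0 0 0" --pt "255 0 0 0 0" --pt "255 0 0 0 0"

```text
clock: 23.72
ee_pos: [455.6, 345.0, 10.3]
orientation: [-3.124, -0.329, -0.001]
wrist_force: [-0.4, 0.1, -0.2]
gripper_width: 33.8
```

```bash
python3 go.py 455.7 344 6.2 12; python3 - <<'E'
from h import *
from station import robot
s=cam(robot,"side"); s["img"]=(s["img"]*.7).astype(np.uint8); crop(s,215,240,100,90,7,"k4s.png")
E
```

```text
t 23.73 pos [455.6 345.   10.3] phi 12.01 tilt [ 6.e-04  4.e-04 -1.e+00] F [-0.4  0.1 -0.2] w 33.8
TURN first 0.01 deg, then cm [-0.009  0.099  0.413]
```

View pics/k4s.png

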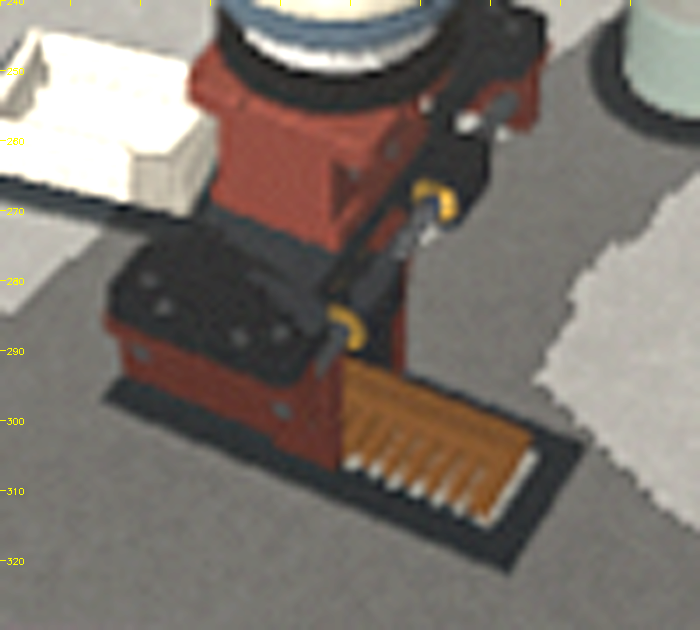

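move_arm --pt "255 0 0.08 0.2 0" --pt "255 0 0 0.18 0" --pt "255 0 0 0 0" --pt "255 0 0 0 0" --pt "255 0 0 0 0" --pt "255 0 0 0 0"

```text
clock: 24.52
ee_pos: [455.6, 344.0, 6.0]
orientation: [-3.124, -0.329, 0.0]
wrist_force: [-0.5, -0.4, -0.4]
gripper_width: 33.4
```

```bash
python3 go.py 455.7 344 6.2 12; python3 - <<'E'
from h import *
from station import robot
s=cam(robot,"side"); s["img"]=(s["img"]*.7).astype(np.uint8); crop(s,215,240,100,90,7,"k5s.png")
E
```

```text
t 24.52 pos [455.6 344.    6. ] phi 12.01 tilt [-0.  0. -1.] F [-0.5 -0.4 -0.4] w 33.4
TURN first 0.01 deg, then cm [ 0.013  0.007 -0.018]
```

View pics/k5s.png

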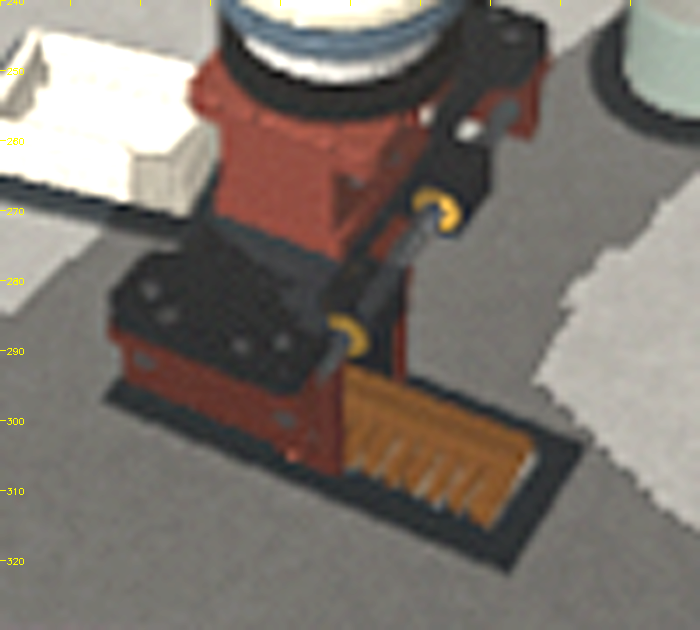

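move_arm --pt "255 -0.12 0 0 0" --pt "255 0 0 0 0" --pt "255 0 0 0 0" --pt "0 0 0 0 0" --pt "0 0 0 0 0" --pt "0 0 0 0 0" --pt "0 0 0 0 0" --pt "0 0 0 -3 0" --pt "0 0 0 -5 0" --pt "0 0 0 -5 0"

```text
clock: 25.82
ee_pos: [454.1, 343.6, 137.1]
orientation: [3.124, 0.329, -0.001]
wrist_force: [0.0, 0.6, 0.9]
gripper_width: 87.2
```

```bash
python3 go.py 640.9 -301.9 n 1.6
```

```text
t 25.82 pos [454.1 343.6 137.1] phi 12.01 tilt [-7.e-04 -4.e-04 -1.e+00] F [0.  0.6 0.9] w 87.2
TURN first 10.41 deg, then cm [1.6871e+01 6.5043e+01 1.4000e-02]
```

move_arm --pt "0 0 0 0 5.2" --pt "0 0 0 0 5.2" --pt "0 0.8 3 0 0" --pt "0 1.5 5.6 0 0" --pt "0 1.5 5.6 0 0" --pt "0 1.5 5.6 0 0" --pt "0 1.5 5.6 0 0" --pt "0 1.5 5.6 0 0" --pt "0 1.5 5.6 0 0" --pt "0 1.5 5.6 0 0"

```text
clock: 27.08
ee_pos: [579.5, -76.8, 136.2]
orientation: [-3.141, -0.044, -0.001]
wrist_force: [0.5, 1.0, 0.9]
gripper_width: 88.1
```

move_arm --pt "0 1.5 5.6 0 0" --pt "0 1.5 5.6 0 0" --pt "0 1.5 5.6 0 0" --pt "0 1.4 5 0 0" --pt "0 0.7 3 0 0" --pt "0 0 0 0 0" --pt "0 0 0 0 0" --pt "0 0 0 0 0" --pt "0 0 0 0 0"

```text
clock: 28.2
ee_pos: [652.3, -319.8, 136.6]
orientation: [3.141, 0.046, 0.001]
wrist_force: [-0.5, 0.2, 0.4]
gripper_width: 87.6
```

```bash
python3 go.py 640.9 -301.9 3 1.6; python3 - <<'E'
from ov import *
from station import robot
t=cam(robot,"top"); s=cam(robot,"side"); r=np.radians
overlay(t,[P((455.7,343.9,r(12)),R4(156,60),3),P((455.7,343.9,r(12)),R4(130,34),13)],150,220,60,90,8,"k6.png")
overlay(s,[P((455.7,343.9,r(12)),R4(156,60),3),P((455.7,343.9,r(12)),R4(130,34),13)],215,240,100,90,7,"k6s.png",1.2)
E
```

```text
t 28.20 pos [ 652.3 -319.8  136.6] phi 1.68 tilt [ 6.e-04 -2.e-04 -1.e+00] F [-0.5  0.2  0.4] w 87.6
TURN first 0.08 deg, then cm [-1.093 -1.828 13.362]
```

View pics/k6.png

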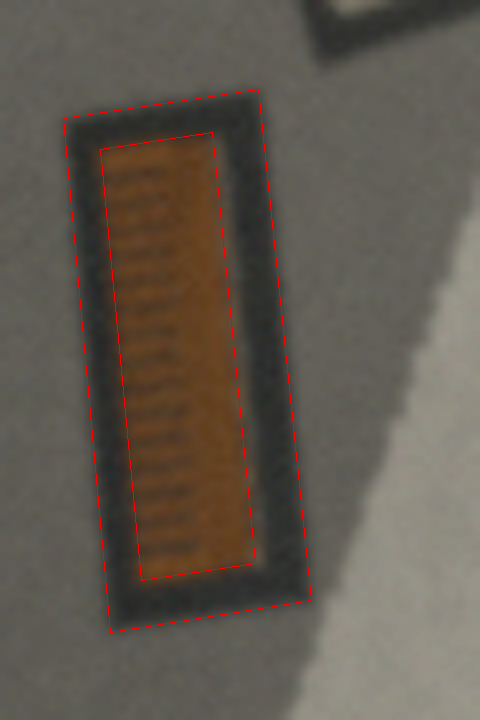

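View pics/k6s.png

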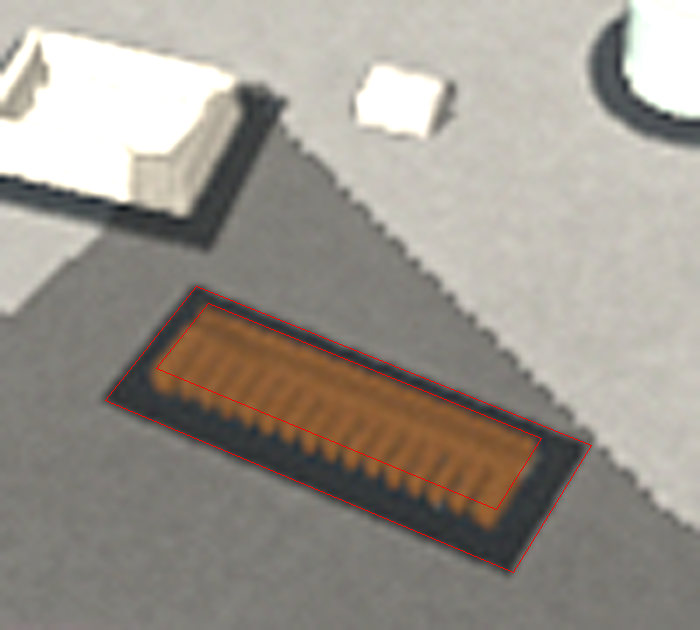

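move_arm --pt "0 -1.1 -1.8 3 0" --pt "0 0 0 4 0" --pt "0 0 0 3 0" --pt "0 0 0 2 0" --pt "0 0 0 0.7 0" --pt "0 0 0 0 0" --pt "0 0 0 0 0" --pt "0 0 0 0 0" --pt "0 0 0 0 0"

```text
clock: 29.42
ee_pos: [640.9, -303.5, 9.8]
orientation: [3.141, 0.044, 0.002]
wrist_force: [0.8, -0.1, 0.4]
gripper_width: 87.8
```

```bash
python3 go.py 640.9 -301.9 3 1.6
```

```text
t 29.43 pos [ 640.9 -303.5    9.8] phi 1.60 tilt [ 1.e-03 -5.e-04 -1.e+00] F [ 0.8 -0.1  0.4] w 87.8
TURN first 0.00 deg, then cm [ 0.006 -0.159  0.68 ]
```

move_arm --pt "0 0 -0.12 0.35 0" --pt "0 0 0 0.3 0" --pt "0 0 0 0 0" --pt "0 0 0 0 0" --pt "0 0 0 0 0"

```text
clock: 30.05
ee_pos: [640.6, -302.1, 2.7]
orientation: [3.141, 0.044, 0.0]
wrist_force: [-0.6, -0.2, 0.1]
gripper_width: 88.2
```

```bash
python3 go.py 640.9 -301.9 3 1.6; python3 - <<'E'
from h import *
from station import robot
s=cam(robot,"side"); s["img"]=(s["img"]*.7).astype(np.uint8); crop(s,300,100,100,90,7,"w1s.png")
E
```

```text
t 30.05 pos [ 640.6 -302.1    2.7] phi 1.60 tilt [ 2.e-04 -1.e-04 -1.e+00] F [-0.6 -0.2  0.1] w 88.2
TURN first 0.00 deg, then cm [ 0.028 -0.021 -0.034]
```

View pics/w1s.png

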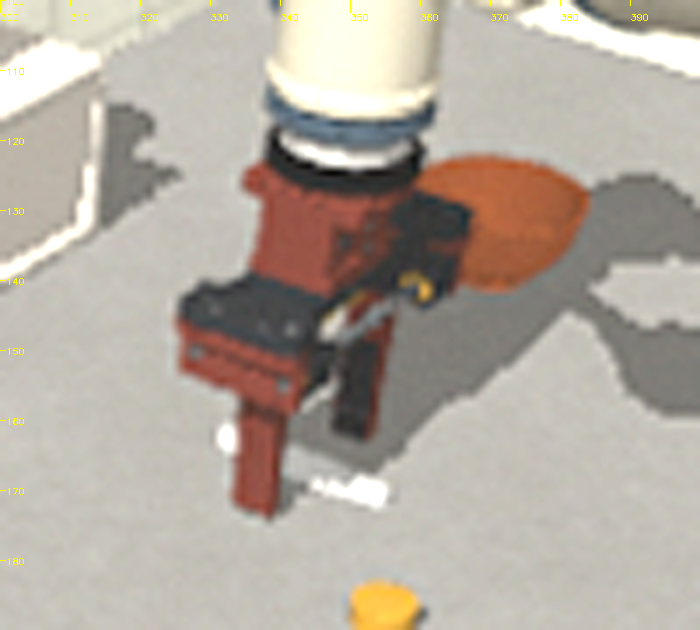

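Tweezers run from (331,161) to (356,171) between the fingers. Closing, lifting and turning.

move_arm --pt "255 0 0 0 0" --pt "255 0 0 0 0" --pt "255 0 0 0 0" --pt "255 0 0 0 0" --pt "255 0 0 0 0" --pt "255 0 0 0 0" --pt "255 0 0 0 0" --pt "255 0 0 0 0" --pt "255 0 0 0 0"

```text
clock: 31.22
ee_pos: [640.6, -302.1, 2.6]
orientation: [3.141, 0.044, 0.0]
wrist_force: [-0.4, -0.5, -0.8]
gripper_width: 14.8
```

```bash
python3 go.py 456.7 -105.7 n 12
```

```text
t 31.23 pos [ 640.6 -302.1    2.6] phi 1.60 tilt [ 1.e-04 -1.e-04 -1.e+00] F [-0.4 -0.5 -0.8] w 14.8
TURN first -10.40 deg, then cm [-1.3902e+01 -2.3035e+01 -2.0000e-03]
```

move_arm --pt "255 0 0 -1 0" --pt "255 0 0 -3 0" --pt "255 0 0 -2 -5.2" --pt "255 0 0 0 -5.2" --pt "255 0 0 0 0" --pt "255 0 0 0 0" --pt "255 0 0 0 0"

```text
clock: 32.1
ee_pos: [640.3, -302.0, 62.1]
orientation: [-3.124, -0.327, 0.001]
wrist_force: [0.5, 0.3, -0.3]
gripper_width: 14.7
```

```bash
python3 go.py 456.7 -105.7 n 12; python3 - <<'E'
from h import *
from station import robot
s=cam(robot,"side"); s["img"]=(s["img"]*.7).astype(np.uint8); crop(s,300,90,100,90,7,"w2s.png")
E
```

```text
t 32.10 pos [ 640.3 -302.    62.1] phi 11.95 tilt [-7.e-04  4.e-04 -1.e+00] F [ 0.5  0.3 -0.3] w 14.7
TURN first -0.05 deg, then cm [-1.3883e+01 -2.3017e+01  2.0000e-02]
```

View pics/w2s.png

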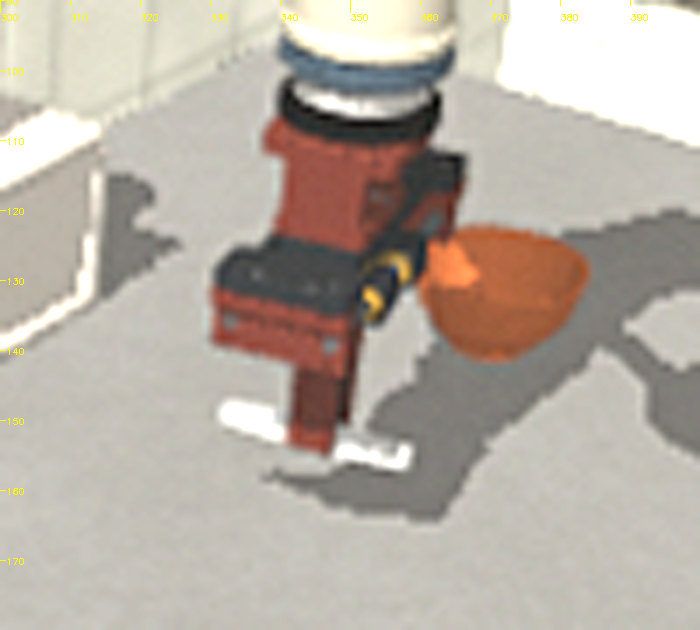

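move_arm --pt "255 -1.4 -2.2 0 0" --pt "255 -2.5 -4.2 0 0" --pt "255 -3 -5 0 0" --pt "255 -3 -5 0 0" --pt "255 -2.5 -4.2 0 0" --pt "255 -1.5 -2.4 0 0" --pt "255 0 0 0 0" --pt "255 0 0 0 0" --pt "255 0 0 0 0"

```text
clock: 33.28
ee_pos: [457.3, -106.8, 62.5]
orientation: [3.124, 0.327, -0.0]
wrist_force: [0.5, -0.3, -0.5]
gripper_width: 14.6
```

```bash
python3 go.py 456.7 -105.7 6 12
```

```text
t 33.27 pos [ 457.3 -106.8   62.5] phi 11.95 tilt [-1.e-04 -2.e-04 -1.e+00] F [ 0.5 -0.3 -0.5] w 14.6
TURN first -0.05 deg, then cm [-0.039 -0.122  5.651]
```

move_arm --pt "255 -0.04 -0.08 2 0" --pt "255 0 0 2 0" --pt "255 0 0 1.1 0" --pt "255 0 0 0.4 0" --pt "255 0 0 0 0" --pt "255 0 0 0 0" --pt "255 0 0 0 0" --pt "255 0 0 0 0"

```text
clock: 34.28
ee_pos: [456.4, -105.4, 7.9]
orientation: [3.124, 0.329, 0.001]
wrist_force: [-0.0, -0.3, 0.5]
gripper_width: 14.6
```

```bash
python3 go.py 456.7 -105.7 6 12; python3 - <<'E'
from h import *
from station import robot
s=cam(robot,"side"); s["img"]=(s["img"]*.6).astype(np.uint8); crop(s,325,170,75,60,9,"w3s.png")
E
```

```text
t 34.27 pos [ 456.4 -105.4    7.9] phi 12.01 tilt [ 6.e-04 -2.e-04 -1.e+00] F [-0.  -0.3  0.5] w 14.6
TURN first 0.01 deg, then cm [0.025 0.039 0.189]
```

View pics/w3s.png

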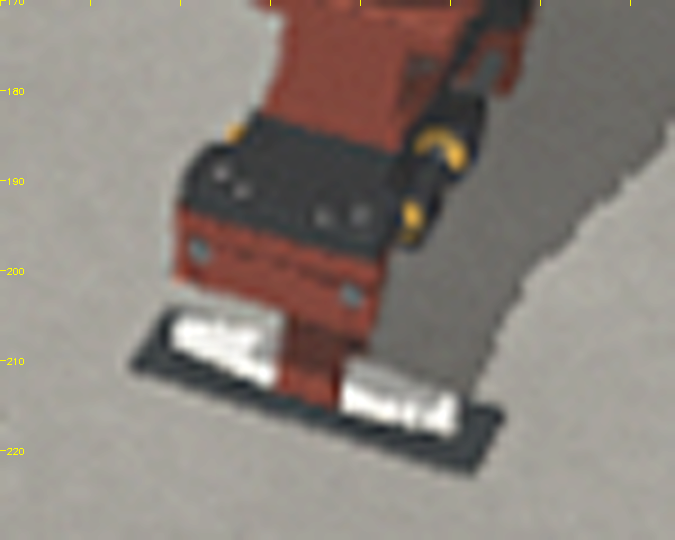

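move_arm --pt "255 0.02 0.02 0.18 0" --pt "255 0 0 0 0" --pt "255 0 0 0 0" --pt "0 0 0 0 0" --pt "0 0 0 0 0" --pt "0 0 0 0 0" --pt "0 0 0 0 0" --pt "0 0 0 -3 0" --pt "0 0 0 -5 0" --pt "0 0 0 -5 0"

```text
clock: 35.58
ee_pos: [456.1, -105.4, 136.9]
orientation: [-3.124, -0.328, 0.001]
wrist_force: [0.3, -1.0, 0.8]
gripper_width: 81.1
```

move_arm --pt "0 0 4 -3 0" --pt "0 0 6 0 0" --pt "0 0 6 0 0" --pt "0 0 6 0 0" --pt "0 0 6 0 0" --pt "0 0 3 0 0" --pt "0 0 0 0 0" --pt "0 0 0 0 0" --pt "0 0 0 0 0"

```text
clock: 36.7
ee_pos: [521.1, -407.5, 166.3]
orientation: [3.124, 0.331, 0.001]
wrist_force: [-0.5, 0.6, 0.5]
gripper_width: 87.7
```

```bash
python3 - <<'E'
from ov import *
from station import robot
t=cam(robot,"top"); s=cam(robot,"side"); r=np.radians
cv2.imwrite("pics/f.png",t["img"][:,:,::-1]);cv2.imwrite("pics/fs.png",s["img"][:,:,::-1])
sh=[P((456.8,-105.6,r(12)),R4(122,39),3),P((456.6,-105.7,r(12)),TW,12)]
overlay(t,sh,335,240,50,70,9,"w4.png"); overlay(s,sh,325,190,70,50,9,"w4s.png",.9)
E
```

```text
(no output)
```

View pics/w4.png

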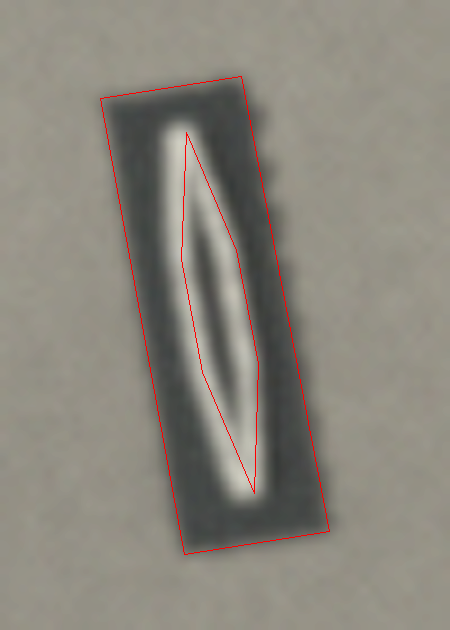

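View pics/w4s.png

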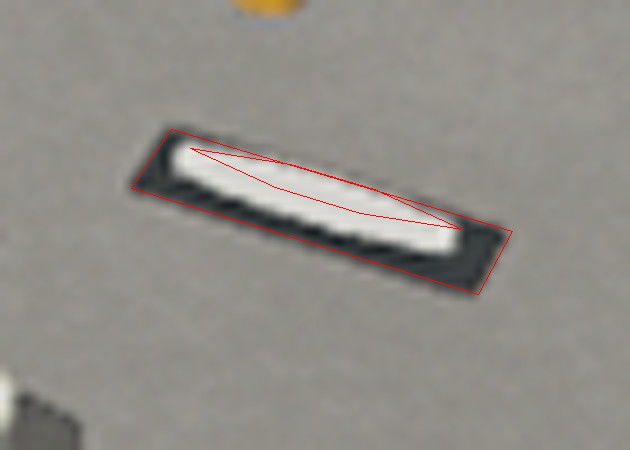

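View pics/f.png

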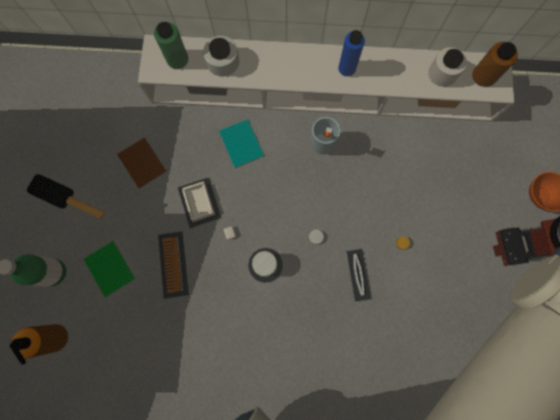

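View pics/fs.png

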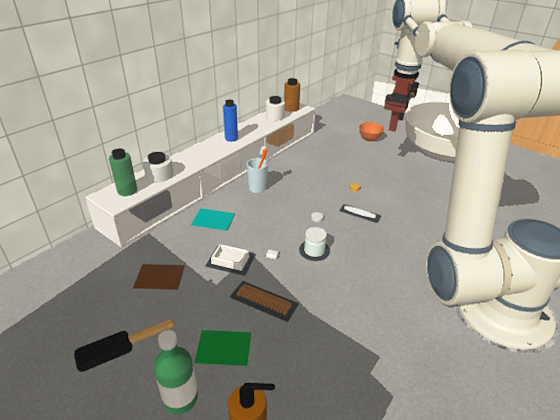

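```bash
cat > tw.py <<'E'
from ov import *
from station import robot
import pickle
def meas(t,z):
    x0,y0=335,240; g=t["img"][y0:310,x0:385].astype(float).mean(2)
    m0=np.zeros(g.shape,np.uint8); u=proj(t,P((456.8,-105.6,np.radians(12)),R4(116,33),3))-[x0,y0]
    cv2.fillPoly(m0,[np.round(u).astype(int)],1)
    b=np.percentile(g[m0>0],15); w=np.clip(g-b-12,0,None)*m0
    yy,xx=np.mgrid[:g.shape[0],:g.shape[1]]; pts=back(t,np.c_[xx.ravel()+x0,yy.ravel()+y0],z)[:,:2]; w=w.ravel()
    c=(pts*w[:,None]).sum(0)/w.sum(); q=pts-c; C=(q*w[:,None]).T@q/w.sum(); e,v=np.linalg.eigh(C); d=v[:,1]
    a=np.degrees(np.arctan2(d[1],d[0]))%180
    print("z",z,"centre",c.round(2),"yaw %.2f"%a, "sd",np.sqrt(e).round(1))
t0,_=pickle.load(open("c0.pkl","rb")); meas(t0,3)
t=cam(robot,"top"); meas(t,12); meas(t,8)
E
python3 tw.py; python3 go.py 456 -105
```

```text
z 3 centre [ 456.52 -105.85] yaw 11.26 sd [ 5.  28.6]
z 12 centre [ 456.88 -103.64] yaw 11.89 sd [ 5.1 28.2]
z 8 centre [ 457.14 -104.31] yaw 11.89 sd [ 5.1 28.3]
t 36.85 pos [ 521.1 -407.8  166.4] phi 12.07 tilt [ 6.e-04 -5.e-04 -1.e+00] F [-0.2 -0.9  0.4] w 87.8
TURN first 0.00 deg, then cm [-3.7000e-02 -3.0974e+01 -1.8000e-02]
```

move_arm --pt "0 0 -4 0 0" --pt "0 0 -6 0 0" --pt "0 0 -6 0 0" --pt "0 0 -6 0 0" --pt "0 0 -6 2 0" --pt "0 0 -2.8 4 0" --pt "0 0 0 2 0" --pt "0 0 0 0 0" --pt "0 0 0 0 0" --pt "0 0 0 0 0"

```text
clock: 38.1
ee_pos: [457.9, -109.2, 87.5]
orientation: [3.124, 0.326, 0.003]
wrist_force: [1.0, -0.3, 0.0]
gripper_width: 87.7
```

```bash
python3 go.py 456.5 -105.5 6 12
```

```text
t 38.10 pos [ 457.9 -109.2   87.5] phi 11.93 tilt [ 2.1e-03 -8.0e-04 -1.0e+00] F [ 1.  -0.3  0. ] w 87.7
TURN first -0.07 deg, then cm [-0.073 -0.403  8.145]
```

move_arm --pt "0 0 -0.3 3 0" --pt "0 0 0 3 0" --pt "0 0 0 1.5 0" --pt "0 0 0 0.5 0" --pt "0 0 0 0 0" --pt "0 0 0 0 0" --pt "0 0 0 0 0" --pt "0 0 0 0 0"

```text
clock: 39.1
ee_pos: [456.6, -105.2, 6.4]
orientation: [3.124, 0.329, 0.001]
wrist_force: [-0.3, 0.7, 0.2]
gripper_width: 87.9
```

```bash
python3 go.py 456.5 -105.5 6 12
```

```text
t 39.10 pos [ 456.6 -105.2    6.4] phi 12.01 tilt [ 8.e-04 -2.e-04 -1.e+00] F [-0.3  0.7  0.2] w 87.9
TURN first 0.01 deg, then cm [-0.019  0.023  0.044]
```

move_arm --pt "255 0 0 0 0" --pt "255 0 0 0 0" --pt "255 0 0 0 0" --pt "255 0 0 0 0" --pt "255 0 0 0 0" --pt "255 0 0 0 0" --pt "255 0 0 0 0" --pt "255 0 0 0 0" --pt "255 0 0 -0.3 0" --pt "255 -0.06 0.23 0 0.3"

```text
clock: 40.35
ee_pos: [456.5, -107.6, 9.3]
orientation: [3.125, 0.32, 0.001]
wrist_force: [-0.6, 0.7, 0.0]
gripper_width: 14.8
```

move_arm --pt "255 0 0 0 0" --pt "255 0 0 0.29 0" --pt "255 0 0 0 0" --pt "255 0 0 0 0" --pt "255 0 0 0 0"

```text
clock: 40.98
ee_pos: [456.2, -107.5, 6.0]
orientation: [-3.125, -0.32, 0.0]
wrist_force: [1.2, -0.9, 0.3]
gripper_width: 14.5
```

```bash
python3 go.py 456.3 -107.6 6 11.8
```

```text
t 40.98 pos [ 456.2 -107.5    6. ] phi 11.71 tilt [-2.e-04  1.e-04 -1.e+00] F [ 1.2 -0.9  0.3] w 14.5
TURN first -0.09 deg, then cm [ 0.008  0.011 -0.003]
```

move_arm --pt "0 0 0 0 0" --pt "0 0 0 0 0" --pt "0 0 0 0 0" --pt "0 0 0 0 0" --pt "0 0 0 -3 0" --pt "0 0 0 -5 0" --pt "0 0 0 -5 0" --pt "0 0 4 -3 0" --pt "0 0 6 0 0" --pt "0 0 6 0 0"

```text
clock: 42.22
ee_pos: [489.4, -265.9, 167.1]
orientation: [3.124, 0.322, 0.003]
wrist_force: [1.2, 0.9, -0.2]
gripper_width: 87.6
```

move_arm --pt "0 0 6 0 0" --pt "0 0 6 0 0" --pt "0 0 3 0 0" --pt "0 0 0 0 0" --pt "0 0 0 0 0" --pt "0 0 0 0 0"

```text
clock: 42.98
ee_pos: [519.4, -409.9, 166.7]
orientation: [3.125, 0.322, 0.001]
wrist_force: [-1.2, -0.4, -0.2]
gripper_width: 88.1
```

```bash
python3 tw.py; python3 - <<'E'
from ov import *
from station import robot
t=cam(robot,"top"); s=cam(robot,"side"); r=np.radians; th=np.linspace(0,6.28,60)
circ=lambda x,y,q,z:np.c_[x+q*np.cos(th),y+q*np.sin(th),0*th+z]
sh=[P((456.8,-105.6,r(12)),R4(122,39),3),P((456.6,-105.7,r(12)),TW,12)]
overlay(t,sh,335,240,50,70,8,"z1.png")
overlay(s,[circ(467,120,42,3),circ(467,120,28,3),circ(467,120,28,61),P((613,294.7,r(22.3)),R4(110,82),3),P((613,294.7,r(22.3)),R4(84,56),3),P((613,294.7,r(22.3)),R4(84,56),25)],200,215,135,65,5,"z2.png",.9)
E
```

```text
z 3 centre [ 456.52 -105.85] yaw 11.26 sd [ 5.  28.6]
z 12 centre [ 455.46 -105.61] yaw 11.23 sd [ 5.2 27.8]
z 8 centre [ 455.72 -106.29] yaw 11.23 sd [ 5.2 27.9]
```

View pics/z1.png

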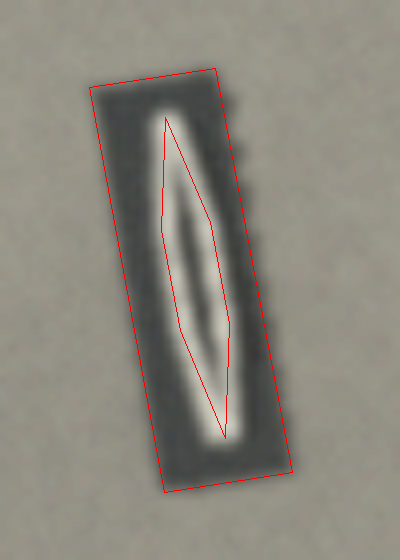

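View pics/z2.png

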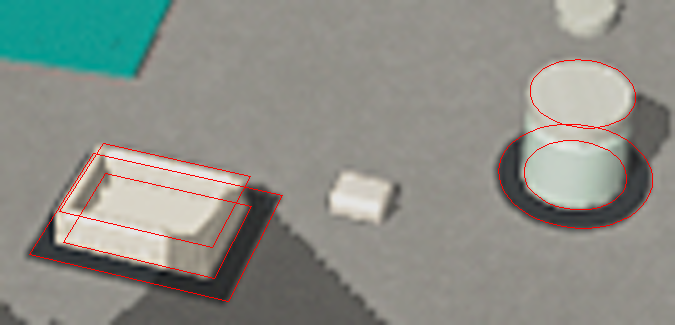

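```bash
python3 - <<'E'
from ov import *
from station import robot
t=cam(robot,"top"); s=cam(robot,"side"); r=np.radians
p=(613,294.7,r(22.3)); sh=[P(p,R4(110,82),3),P(p,R4(84,56),3),P(p,R4(84,56),25)]
overlay(s,sh,200,235,65,45,12,"z3.png",.9)
overlay(t,sh,174,172,55,62,10,"z4.png",1.6)
E
```

```text
(no output)
```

View pics/z3.png

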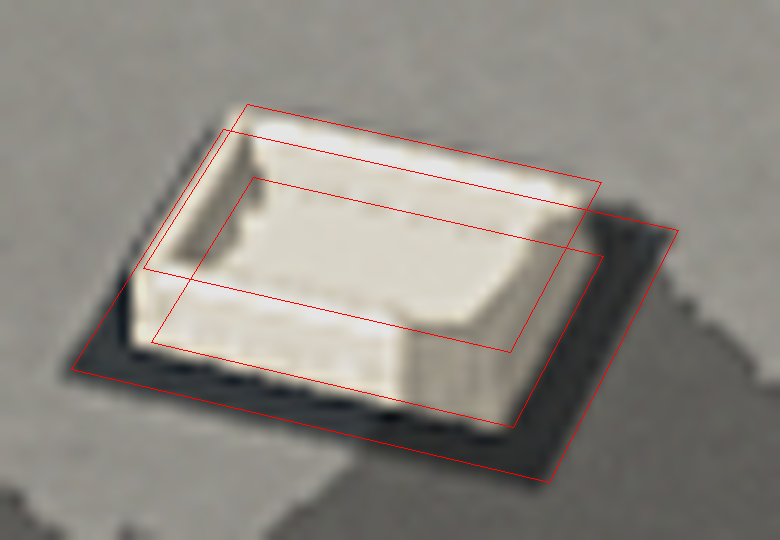

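View pics/z4.png

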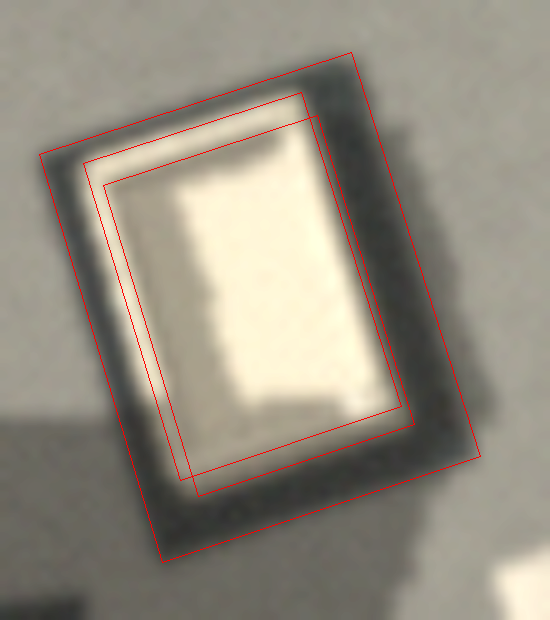

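```bash
python3 - <<'E'
from station import robot
o=robot.observe(); print(o["clock"],o["ee_pos"],o["wrist_force"],o["gripper_width"],o["joint_vel"].round(3))
print(robot.sign_off())
E
```

```text
43.225 [ 519.29831675 -410.55629993  166.53141069] [-0.76324752  0.88346217 -0.08383965] 87.69548435197964 [-0.003  0.005 -0.002 -0.001 -0.    -0.   ]
the job is handed in; nothing more can be done
None
```

The jar, dish, comb and tweezers were put away in that order, each on its own pad. I handed the job in at about 43 s with the gripper open and clear of everything.

| Thing | Centre offset from its outline (top camera) | Notes |
|---|---|---|
| Jar | about 1.5 mm | upright |
| Dish | about 1.5–2 mm, mostly toward +y | upright; yaw within about 1°; left as it was |
| Comb | within about 1 mm | lined up with the outline |
| Tweezers | about 1 mm | first placing was about 2 mm off in y, so I took them up again and corrected it; yaw now within about 0.1° |

- **Camera disagreement:** my drawn-in dish pad outline sat about 1.5 mm off the real pad in the side picture but fitted well in the top picture. I relied on the top camera.
- **Glass and toothbrush:** still standing in the last full pictures, taken before I corrected the tweezers. The arm did not go near it after that.
- **Forces:** every wrist force I read stayed under about 3 N.

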